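# Stow the wedge-shaped cheese keepers for the drive

## Robot

A 7-joint arm with a two-finger parallel gripper is mounted at the origin on the work surface. World frame = base frame: x ahead of the robot, y to its left, z up, the work surface at z = 0. Lengths are in m, angles in rad, forces in N, time in s.
With the tool pointing down it reaches from about 0.425 to 0.925 m from the base axis. Payload 6.8 kg.
Tool frame: the origin (TCP) lies at the very end of the fingers, on their centre line; the grasp point (between the pads) lies 19 mm behind it; z points along the fingers, y is the line along which they close (so a half turn about z gives the same grasp; the last joint's range is limited). The gripper opens to 85 mm and grips with 20 to 120 N. Pads are 22 mm wide; open, the fingers measure 114 mm over their backs; the gripper's body (76 mm by 85 mm) begins 54 mm behind the grasp point. The pads swing forward as they close: fully open they stand 13 mm farther back than shut.
Start: joints at [-1.324, 0.477, 0.022, 1.555, -0.011, 1.109, -0.083], TCP at [0.234, 0.633, 0.231] pointing down, gripper open.
Joint ranges: [-2.96, 2.96], [-0.34, 2.1], [-1.41, 1.46], [0.24, 2.44], [-1.37, 4.51], [0.17, 1.92], [-2.96, 2.96]. Speed limits (rad/s): [2.39, 2.39, 3.14, 3.14, 3.14, 3.14, 3.14].

## Interface

Orientations are given as a rotation vector (axis times angle).
In Python, from bench import get_obs, viewer, r gives the robot as it stands. The module is installed in compiled form; this text tells all that it offers.
- The arm moves only by the tool play_rows, never from a script. Its argument "commands" is a list that holds one entry, the list of rows, each a list of 5 numbers: the gripper's target within -1 to 1 (shut at 1, half-way at 0, fully open at -1), then the shift along the tool's x, y, z scaled (see below), then the turn about the tool's z scaled (see below). A call has 1 to 12 rows; each row is the pose to reach, as a shift and turn from the pose commanded when the call began, along the tool's axes at that moment; what a row does not reach only later rows make up. The controller multiplies each number of a shift by 0.2 m and each number of a turn by pi/2 rad. A row lasts 1/12 s, in which the tool goes at most 41.7 mm and 7.16 degrees, less where a joint would pass 70% of its speed; a pose out of reach is approached as far as the arm can. A call with a number of a shift or a turn outside -1 to 1 is refused whole. A call with a gripper value outside its range is refused whole. The fingers move at their own pace and stop on an object; "grip_force" is the grip in N (left out, the last holds). Time passes only in rows, so rows that repeat a pose let the fingers close. It gives the time, the measured TCP pose, the force, the opening and the grip force at its end, in the units of the state.
- get_obs(): the state, without advancing time (a new reading comes with each control period).
- viewer.grab_frame(name): name is "scene" or "top"; returns a dict with "pixels" (420x560x3 uint8, red, green, blue), "fovy" (degrees; the focal length in pixels is half the picture's height over the tangent of half this angle, whatever the lens; pixels are square), "cx", "cy" (the principal point, pixels), "world_to_cam" (4x4, takes a point from world to camera coordinates). Camera axes: x right, y up, looking along -z (the intrinsics and any distortion apply to the point x, -y, -z); pixel columns grow to the right and rows downward; lengths in m; the calibration is good to about 2 mm. A picture is of the moment at which its call begins. There is no depth.
- r.hand_in(): hands the job in; it is judged then, once.
Trained networks look in a picture, given as the dict that the camera call returned (one of the last four; its "shot" number tells which), for a name from the list of things; names that differ only in an ending like _2 or _b are one class to them, and where a whole thing is asked for, a point or a joint stands for the part that bears it (a point fixed in the world has none). Each returns a list of dicts, best first, with "score" (0 to 1); they miss things now and then, are a little off and sometimes report something else, mostly with a low value. They report only what shows in the picture. A call takes as long as a camera call. They do not tell look-alikes from the thing itself.
- viewer.trace(picture, thing): "pixels" (420x560 bool, what is visible of it) and "rect" ([left, top, right, bottom] in pixels, round what is visible of it).
The state is a dict: "clock": time; "joints": joint angles; "qvel": joint speeds; "tau": joint torques, N m; "tcp_pos": TCP position; "orientation": TCP orientation; "contact_force": force on the tool from outside, world axes, zero at the start; "moment": the same for the moment, N m; "grip_width": finger opening in m; "gripper_force": force on a finger pad.
Only numpy, scipy, OpenCV 4.12 (cv2) and the standard library are available. Lean on these libraries where they do the work, as an engineer would, in place of code of your own. Each camera call takes 0.05 s, during which the arm holds its last target. There are 200 camera calls.

## Task

Before the van sets off, slide the divider of the stowage rack back to make room and pack every yellow wedge-shaped cheese keeper flat on the rack's floor, each lying across the lane, alternately head to tail in one close row from the end wall. Then slide the divider up against the row, over the rail hole that leaves no empty place, and last take the lock pin from the end hole and push it fully down through the divider's eyelet into the rail. Leave the moka pot, carafe, saucer and stacked tubs where they stand.

Things in the scene. Friction and masses are not known exactly. Their poses are not given: they have to be found in the camera images.
- rack: Stowage rack, fixed: plywood tray 340 mm long (its y), an aluminium rail along its front (-x, robot side). Origin at mid-lane on the counter, z up, y along the row. The keepers' lane: floor 8 mm up, x from -54 to +54 mm, closed at its end by the end wall (inner face at y = +162 mm, 42 mm high). Back lip 30 mm high. Rail: x -84 to -54 mm, 40 mm high.
- end_hole (a point): Mouth of the rail hole nearest the end wall, where the pin is parked at the start (rack x -69, y +115 mm, 40 mm up). The rail's top has six 13.5 mm round through-holes on the line x = -69 mm, 44 mm apart: y = 115, 71, 27, -17, -61, -105 mm; the last three lock the divider behind 3, 4 or 5 keepers.
- divider (a joint): Sliding divider in the lane, m: 0 = fully open (face 270 mm from the end wall), grows towards the end wall (rack +y), up to 0.130. About 2.5 N of friction, stays where left, no catch. The eyelet is over the hole for 5 keepers at 0.033, for 4 at 0.077, for 3 at 0.121; the row then has 3 mm to spare. Upright face 100 mm wide, 6 mm thick, top 51 mm up.
- divider_grip (a point): On the divider's wooden grip block, in its middle, 68 mm up: block 50 mm long in the rack's x, 16 mm thick in y, top 80 mm above the counter, standing on the divider's low foot (top 15 mm up); 30 mm free between it and the upright face. The face is 44 mm from this point, towards rack +y. Axes as the rack's.
- divider_eyelet (a point): Centre of the divider's eyelet, on top of its lug (50 mm above the counter; lug 8 mm thick, 28 mm wide in y, just above the rail): a 13.5 mm round hole through which the pin goes down into the rail hole below. 30 mm behind the divider's face, on the rail holes' line (rack x -69 mm). Axes as the rack's.
- pin: Lock pin: steel shank 9.6 mm thick reaching 36 mm below the origin, its last 10 mm tapering to 4 mm. Above the origin a collar, 25 mm across and 4 mm high, then a black cylindrical knob, 22 mm across, top 38 mm above the origin. Origin on the axis, under the collar, which rests on the rail (or the lug) when fully down; z up the pin. 0.09 kg.
- keeper1: Closed yellow plastic cheese keeper, a wedge seen from above: 100 mm long, 58 mm wide at one end, 30 mm at the other, 45 mm high; on the lid's middle an upright grip rib, 56 mm long along the keeper, 12 mm thick, top at 75 mm. Origin mid-underside, x along it to the narrow end, z up. About 0.22 kg. All alike; some may be absent.
- keeper2: Closed yellow plastic cheese keeper, a wedge seen from above: 100 mm long, 58 mm wide at one end, 30 mm at the other, 45 mm high; on the lid's middle an upright grip rib, 56 mm long along the keeper, 12 mm thick, top at 75 mm. Origin mid-underside, x along it to the narrow end, z up. About 0.22 kg. All alike; some may be absent.
- keeper3: Closed yellow plastic cheese keeper, a wedge seen from above: 100 mm long, 58 mm wide at one end, 30 mm at the other, 45 mm high; on the lid's middle an upright grip rib, 56 mm long along the keeper, 12 mm thick, top at 75 mm. Origin mid-underside, x along it to the narrow end, z up. About 0.22 kg. All alike; some may be absent.
- keeper4: Closed yellow plastic cheese keeper, a wedge seen from above: 100 mm long, 58 mm wide at one end, 30 mm at the other, 45 mm high; on the lid's middle an upright grip rib, 56 mm long along the keeper, 12 mm thick, top at 75 mm. Origin mid-underside, x along it to the narrow end, z up. About 0.22 kg. All alike; some may be absent.
- keeper5: Closed yellow plastic cheese keeper, a wedge seen from above: 100 mm long, 58 mm wide at one end, 30 mm at the other, 45 mm high; on the lid's middle an upright grip rib, 56 mm long along the keeper, 12 mm thick, top at 75 mm. Origin mid-underside, x along it to the narrow end, z up. About 0.22 kg. All alike; some may be absent.
- keeper1_nose (a point): Middle of keeper1's narrow end, 50 mm along its x from its origin and 22.5 mm up.
- keeper2_nose (a point): Middle of keeper2's narrow end, 50 mm along its x from its origin and 22.5 mm up.
- keeper3_nose (a point): Middle of keeper3's narrow end, 50 mm along its x from its origin and 22.5 mm up.
- keeper4_nose (a point): Middle of keeper4's narrow end, 50 mm along its x from its origin and 22.5 mm up.
- keeper5_nose (a point): Middle of keeper5's narrow end, 50 mm along its x from its origin and 22.5 mm up.
- moka_pot: Bystander: stainless steel moka pot, about 100 mm wide with the handle sticking out 94 mm to its -x, 190 mm high; origin under its middle.
- carafe: Bystander: small glass carafe, 100 mm across, 150 mm high; origin under its middle.
- saucer: Bystander: blue ceramic saucer, 130 mm across, 20 mm high; origin under its middle.
- tub_stack: Bystander: three stacked yellow plastic tubs with lids, 118 x 153 mm, 157 mm high; origin under their middle.
There are look-alikes about, which are no part of the job. Several things look just like the pin: the one meant starts nearest to the robot's base. What is shaped like the keeper2 but red is not meant.

How it is judged:
On the way, in this order (a step that is already met when the one before it is completed fails the run):
1. every keeper lies flat on the rack's floor, across the lane, alternately head to tail (z of keeper1 in the frame of rack between 0.004 and 0.0125 m and x of keeper1 in the frame of rack between -0.01 and 0.01 m and y of keeper1 in the frame of rack between -0.12 and 0.145 m and angle between the x axis of each of keeper1, keeper2, keeper3, keeper4, keeper5 and the x axis of rack, either way round below 0.16 rad and angle between each of keeper1, keeper2, keeper3, keeper4, keeper5's own z axis and vertical below 0.08 rad and z of keeper2 in the frame of rack between 0.004 and 0.0125 m and x of keeper2 in the frame of rack between -0.01 and 0.01 m and y of keeper2 in the frame of rack between -0.12 and 0.145 m and z of keeper3 in the frame of rack between 0.004 and 0.0125 m and x of keeper3 in the frame of rack between -0.01 and 0.01 m and y of keeper3 in the frame of rack between -0.12 and 0.145 m and z of keeper4 in the frame of rack between 0.004 and 0.0125 m and x of keeper4 in the frame of rack between -0.01 and 0.01 m and y of keeper4 in the frame of rack between -0.12 and 0.145 m and z of keeper5 in the frame of rack between 0.004 and 0.0125 m and x of keeper5 in the frame of rack between -0.01 and 0.01 m and y of keeper5 in the frame of rack between -0.12 and 0.145 m and (horizontal distance between keeper1 and keeper2 above 0.066 m or x of keeper1_nose in the frame of keeper2 below 0 m) and (horizontal distance between keeper1 and keeper3 above 0.066 m or x of keeper1_nose in the frame of keeper3 below 0 m) and (horizontal distance between keeper1 and keeper4 above 0.066 m or x of keeper1_nose in the frame of keeper4 below 0 m) and (horizontal distance between keeper1 and keeper5 above 0.066 m or x of keeper1_nose in the frame of keeper5 below 0 m) and (horizontal distance between keeper2 and keeper3 above 0.066 m or x of keeper2_nose in the frame of keeper3 below 0 m) and (horizontal distance between keeper2 and keeper4 above 0.066 m or x of keeper2_nose in the frame of keeper4 below 0 m) and (horizontal distance between keeper2 and keeper5 above 0.066 m or x of keeper2_nose in the frame of keeper5 below 0 m) and (horizontal distance between keeper3 and keeper4 above 0.066 m or x of keeper3_nose in the frame of keeper4 below 0 m) and (horizontal distance between keeper3 and keeper5 above 0.066 m or x of keeper3_nose in the frame of keeper5 below 0 m) and (horizontal distance between keeper4 and keeper5 above 0.066 m or x of keeper4_nose in the frame of keeper5 below 0 m)), for 0.2 s.
2. the divider stands close against the row, every place between it and the end wall taken, and the pin is fully down through its eyelet (value of joint divider above 0.028 m and (y of keeper1 in the frame of rack between 0.118 and 0.146 m or y of keeper2 in the frame of rack between 0.118 and 0.146 m or y of keeper3 in the frame of rack between 0.118 and 0.146 m or y of keeper4 in the frame of rack between 0.118 and 0.146 m or y of keeper5 in the frame of rack between 0.118 and 0.146 m) and (y of keeper1 in the frame of rack between 0.074 and 0.102 m or y of keeper2 in the frame of rack between 0.074 and 0.102 m or y of keeper3 in the frame of rack between 0.074 and 0.102 m or y of keeper4 in the frame of rack between 0.074 and 0.102 m or y of keeper5 in the frame of rack between 0.074 and 0.102 m) and (y of keeper1 in the frame of rack between 0.03 and 0.058 m or y of keeper2 in the frame of rack between 0.03 and 0.058 m or y of keeper3 in the frame of rack between 0.03 and 0.058 m or y of keeper4 in the frame of rack between 0.03 and 0.058 m or y of keeper5 in the frame of rack between 0.03 and 0.058 m) and (value of joint divider above 0.116 m or (y of keeper1 in the frame of rack between -0.014 and 0.014 m or y of keeper2 in the frame of rack between -0.014 and 0.014 m or y of keeper3 in the frame of rack between -0.014 and 0.014 m or y of keeper4 in the frame of rack between -0.014 and 0.014 m or y of keeper5 in the frame of rack between -0.014 and 0.014 m)) and (value of joint divider above 0.072 m or (y of keeper1 in the frame of rack between -0.058 and -0.03 m or y of keeper2 in the frame of rack between -0.058 and -0.03 m or y of keeper3 in the frame of rack between -0.058 and -0.03 m or y of keeper4 in the frame of rack between -0.058 and -0.03 m or y of keeper5 in the frame of rack between -0.058 and -0.03 m)) and horizontal distance between pin and divider_eyelet below 0.005 m and z of pin in the frame of divider_eyelet between -0.003 and 0.004 m and angle between pin's own z axis and vertical below 0.12 rad), for 0.2 s.
At the end, for the whole second after the job is handed in: Keepers flat on the rack floor, within 10 mm of mid-lane and 9 degrees of straight across, head to tail, no empty place from the end wall on; divider at most 5 mm short of the hole for their number; pin within 5 mm of the eyelet, collar within 4 mm of the lug, upright within 7 degrees; all at rest (all of step 1 and all of step 2 and linear speed of each of keeper1, keeper2, keeper3, keeper4, keeper5, pin below 0.02 m/s); the robot touches nothing.
It fails at once if the moka pot is moved more than 30 mm or tipped over (distance of moka_pot from where it was at the start of the episode above 0.03 m or angle between moka_pot's own z axis and vertical above 0.4 rad).
It fails at once if the glass carafe is moved more than 30 mm or tipped over (distance of carafe from where it was at the start of the episode above 0.03 m or angle between carafe's own z axis and vertical above 0.4 rad).
It fails at once if the blue saucer is moved more than 30 mm or tipped over (distance of saucer from where it was at the start of the episode above 0.03 m or angle between saucer's own z axis and vertical above 0.4 rad).
It fails at once if the stack of tubs is moved more than 30 mm or tipped over (distance of tub_stack from where it was at the start of the episode above 0.03 m or angle between tub_stack's own z axis and vertical above 0.4 rad).
Of keeper1, keeper2, keeper3, keeper4, keeper5 only 3 to 5 are there at a start; the rules pass over those that are not, and their reading is None.
At some moment in a run one of keeper1, keeper2, keeper3, keeper4, keeper5 may be knocked a few centimetres aside while the robot is not near it.
It also fails if it takes over 210 s, if anything falls off the work surface, if the arm or the gripper's body presses on something with over 40 N, if the wrist force passes 120 N, or if a joint passes its speed limit or range.

## Working session

There is one attempt and no reset: what is moved stays moved. The work goes in short steps, Python scripts to look and compute and a tool call to move; the robot and the scene stay as the last step left them, time stands still between calls to the robot, and variables do not carry over. Pictures are saved under pics/ and viewed, at most 15 in all, crops included, and the job is handed in when it is done.

Besides the shell and the picture viewer there is one more tool, called after "Call:" by a JSON object that holds its "api" and its "payload". play_rows: Moves the arm, as the interface text tells. Shifts and turns lie within -1 to 1; 1 stands for 0.2 m of shift or pi/2 rad of turn. Its arguments: {"type":"object","properties":{"commands":{"type":"array","items":{"type":"array","items":{"type":"array","items":{"type":"number","minimum":-1,"maximum":1}}}},"grip_force":{"type":"number"}},"required":["commands"]}

```bash
mkdir -p pics; cat > h.py <<'E'
import numpy as np, cv2
from scipy.spatial.transform import Rotation as R
from bench import get_obs, viewer, r
def save(p,name,crop=None,scale=1):
    im=cv2.cvtColor(p["pixels"],cv2.COLOR_RGB2BGR)
    if crop: x0,y0,x1,y1=crop; im=im[y0:y1,x0:x1]
    if scale!=1: im=cv2.resize(im,None,fx=scale,fy=scale,interpolation=cv2.INTER_CUBIC)
    cv2.imwrite("pics/"+name,im)
def foc(p): return 210/np.tan(np.radians(p["fovy"])/2)
def ray(p,uv,z):
    f=foc(p);M=np.array(p["world_to_cam"]);uv=np.atleast_2d(uv).astype(float)
    d=np.c_[(uv[:,0]-p["cx"])/f,-(uv[:,1]-p["cy"])/f,-np.ones(len(uv))]
    Rw=M[:3,:3].T;c=-Rw@M[:3,3];d=d@Rw.T
    return c+d*((z-c[2])/d[:,2])[:,None]
def proj(p,X):
    f=foc(p);M=np.array(p["world_to_cam"]);X=np.atleast_2d(X)@M[:3,:3].T+M[:3,3]
    return np.c_[p["cx"]+f*X[:,0]/-X[:,2],p["cy"]-f*X[:,1]/-X[:,2]]
E
python3 - <<'E'
from h import *
o=get_obs();print({k:np.round(v,3) for k,v in o.items()})
for n in ("scene","top"):
    p=viewer.grab_frame(n);save(p,n+"0.png")
    print(n,{k:(np.round(v,3).tolist()) for k,v in p.items() if k!="pixels"})
    for t in ["keeper1","pin","rack","divider","divider_eyelet","divider_grip","moka_pot","carafe","saucer","tub_stack"]:
        print(t,[(round(d["score"],2),np.round(d["rect"]).tolist(),int(d["pixels"].sum())) for d in viewer.trace(p,t)])
E
```

```text
{'clock': np.float64(0.0), 'joints': array([-1.324,  0.478,  0.022,  1.556, -0.011,  1.109, -0.083]), 'qvel': array([ 0.001, -0.001, -0.001, -0.   ,  0.003, -0.   ,  0.   ]), 'tau': array([ 1.0000e-03, -5.9645e+01,  1.6090e+00, -2.8119e+01,  1.3000e-02,
        9.0000e-03,  0.0000e+00]), 'tcp_pos': array([0.234, 0.632, 0.23 ]), 'orientation': array([-5.540e-01, -3.092e+00,  3.000e-03]), 'contact_force': array([-0.496, -1.24 ,  0.654]), 'moment': array([-0.041,  0.037,  0.002]), 'gripper_force': np.float64(0.0), 'grip_width': np.float64(0.085)}
scene {'fovy': 52.498, 'cx': 276.347, 'cy': 204.487, 'world_to_cam': [[0.321, 0.947, 0.009, -0.152], [-0.677, 0.223, 0.701, 0.309], [0.662, -0.231, 0.713, -1.398], [0.0, 0.0, 0.0, 1.0]], 'shot': 1}
keeper1 [(0.97, [295.0, 167.0, 317.0, 206.0], 683), (0.89, [397.0, 173.0, 442.0, 209.0], 1094), (0.66, [142.0, 184.0, 190.0, 216.0], 1069), (0.62, [146.0, 148.0, 175.0, 183.0], 649)]
pin [(0.62, [378.0, 219.0, 396.0, 234.0], 165), (0.5, [326.0, 206.0, 335.0, 221.0], 133), (0.37, [145.0, 184.0, 191.0, 218.0], 1112)]
rack [(0.74, [210.0, 212.0, 369.0, 
[... 943 characters left out ...]
 633), (0.71, [239.0, 218.0, 262.0, 255.0], 563), (0.69, [358.0, 290.0, 383.0, 331.0], 674), (0.61, [347.0, 249.0, 388.0, 276.0], 587), (0.27, [373.0, 107.0, 419.0, 167.0], 1518)]
pin [(0.63, [245.0, 183.0, 249.0, 195.0], 70), (0.44, [203.0, 146.0, 210.0, 165.0], 123)]
rack [(0.64, [226.0, 147.0, 346.0, 211.0], 5560)]
divider [(0.62, [312.0, 162.0, 336.0, 206.0], 743)]
divider_eyelet [(0.67, [310.0, 160.0, 335.0, 203.0], 703)]
divider_grip [(0.89, [314.0, 160.0, 334.0, 208.0], 732)]
moka_pot [(0.86, [374.0, 106.0, 418.0, 166.0], 1489)]
carafe [(0.63, [147.0, 118.0, 186.0, 158.0], 1300)]
saucer [(0.69, [261.0, 101.0, 303.0, 143.0], 1346)]
tub_stack [(0.81, [401.0, 167.0, 477.0, 219.0], 3510)]
```

View pics/scene0.png

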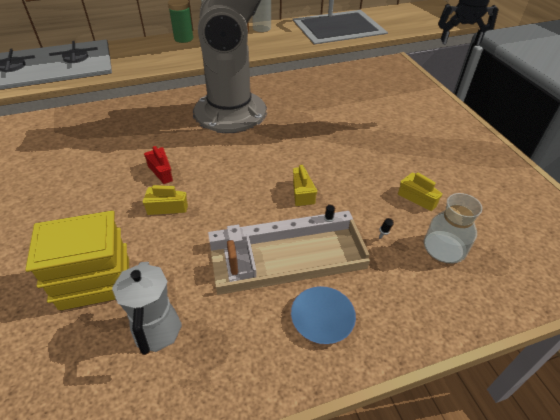

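View pics/top0.png

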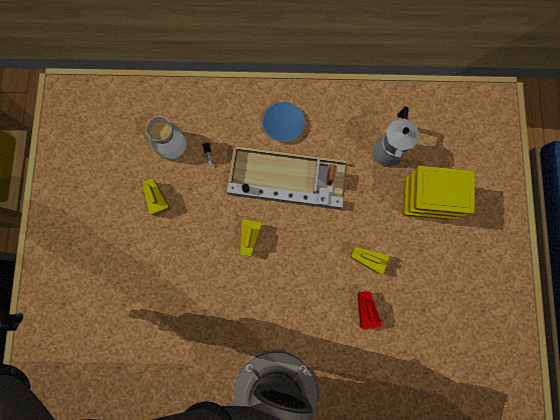

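The scene view shows three yellow keepers at about (305,186), (420,191) and (166,200). The red wedge at (159,164) is a look-alike. The parked pin is at (330,213) and a stray pin lies at (387,227).

Pin candidates in the top view are (246,188), standing in the rail, and (207,150), off by the carafe. The one in the rail is nearer the base, so I choose it. Keeper candidates are the yellow wedges at (155,197), (250,237) and (370,260); the red one at (369,310) is excluded.

```bash
cat >> h.py <<'E'
from scipy.optimize import minimize
S=4
def wedge(x,y,a,z0=0.):
    c,s=np.cos(a),np.sin(a)
    def T(P): P=np.array(P,float); return np.c_[x+c*P[:,0]-s*P[:,1],y+s*P[:,0]+c*P[:,1],z0+P[:,2]]
    b=[(-.05,-.029),(-.05,.029),(.05,.015),(.05,-.015)]
    g=[(-.028,-.006),(-.028,.006),(.028,.006),(.028,-.006)]
    return [T([(u,v,z) for u,v in b for z in(0,.045)]),T([(u,v,z) for u,v in g for z in(.045,.075)])]
def ymask(p):
    h=cv2.cvtColor(p["pixels"],cv2.COLOR_RGB2HSV)
    return ((h[...,0]>=22)&(h[...,0]<=35)&(h[...,1]>190)&(h[...,2]>50)).astype(np.uint8)
def render(p,parts,win):
    x0,y0,x1,y1=win;m=np.zeros(((y1-y0)*S,(x1-x0)*S),np.uint8)
    for P in parts:
        q=(proj(p,P)-[x0-.5,y0-.5])*S-.5
        cv2.fillConvexPoly(m,cv2.convexHull(np.round(q*16).astype(np.int32)),1,shift=4)
    return cv2.resize(m.astype(np.float32),(x1-x0,y1-y0),interpolation=cv2.INTER_AREA)
def fit(pics,guess,z0=0.,pad=45):
    """keeper pose x,y,a from the colour masks of pictures"""
    data=[]
    for p in pics:
        u,v=proj(p,[guess[0],guess[1],z0+.03])[0].astype(int)
        w=(max(u-pad,0),max(v-pad,0),min(u+pad,560),min(v+pad,420))
        m=ymask(p)[w[1]:w[3],w[0]:w[2]]
        n,l,st,ce=cv2.connectedComponentsWithStats(cv2.morphologyEx(m,cv2.MORPH_CLOSE,np.ones((5,5))))
        k=1+np.argmin(np.hypot(*(ce[1:]-[u-w[0],v-w[1]]).T)-st[1:,4]*.02)
        data.append((p,w,(l==k).astype(np.float32)))
    def cost(t):
        c=0
        for p,w,m in data:
            q=render(p,wedge(t[0],t[1],t[2],z0),w);c+=1-np.minimum(q,m).sum()/np.maximum(q,m).sum()
        return c/len(data)
    best=None
    for a in (np.arange(8)*np.pi/4 if len(guess)<3 else [guess[2]]):
        t0=np.array([guess[0],guess[1],a]);sx=np.array([t0,t0+[.012,0,0],t0+[0,.012,0],t0+[0,0,.25]])
        s=minimize(cost,t0,method="Nelder-Mead",options=dict(initial_simplex=sx,xatol=2e-4,fatol=1e-4))
        if best is None or s.fun<best.fun: best=s
    return best.x,best.fun
def pics(): return [viewer.grab_frame("scene"),viewer.grab_frame("top")]
E
python3 - <<'E'
from h import *
ps=pics()
for uv in [(155,197),(250,237),(370,260)]:
    g=ray(ps[1],uv,.04)[0]
    for sel in (ps,ps[:1],ps[1:]):
        x,f=fit(sel,g[:2]);print(uv,np.round(x,4),round(f,3))
save(ps[1],"ctop.png",(220,135,360,215),5)
save(ps[0],"cscene.png",(200,195,380,305),4)
for n,uv in dict(tub=(440,190),moka=(403,135),saucer=(283,122),carafe=(166,140),stray=(207,150),red=(369,310)).items(): print(n,np.round(ray(ps[1],uv,.05)[0],3))
E
```

```text
(155, 197) [0.5538 0.37   0.4195] 0.146
(155, 197) [0.553  0.3651 0.2608] 0.187
(155, 197) [0.5538 0.3705 0.4384] 0.088
(250, 237) [0.4351 0.0863 2.969 ] 0.154
(250, 237) [0.4335 0.0831 2.8915] 0.187
(250, 237) [0.4353 0.0869 2.9809] 0.072
(370, 260) [ 0.3828 -0.2601  1.1891] 0.157
(370, 260) [ 0.3867 -0.2593  0.9265] 0.212
(370, 260) [ 0.3829 -0.2601  1.1909] 0.082
tub [ 0.583 -0.468  0.05 ]
moka [ 0.749 -0.366  0.05 ]
saucer [ 0.782 -0.007  0.05 ]
carafe [0.719 0.339 0.05 ]
stray [0.691 0.216 0.05 ]
red [ 0.238 -0.254  0.05 ]
```

View pics/ctop.png

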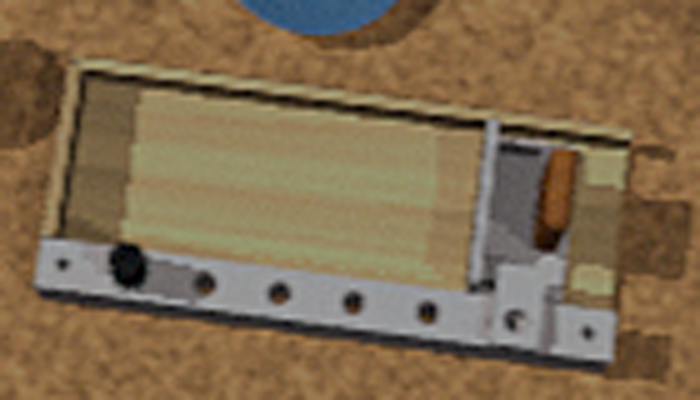

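View pics/cscene.png

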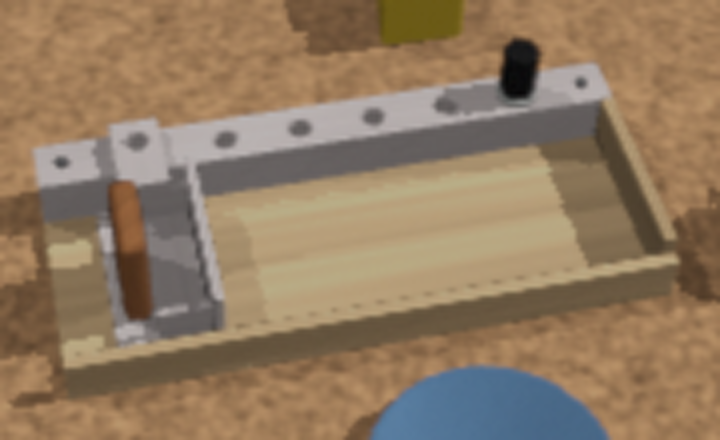

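The crops show the divider near the open end, with the eyelet at about crop (516,320). The parked pin is at (128,265), with the free rail holes to its right at (204,283), (280,293), (353,302) and (428,312). Three keepers fit without moving the divider back. Next I'll fit the rack pose from the hole positions.

```bash
cat >> h.py <<'E'
from scipy.optimize import least_squares
def rw(rk,P):
    P=np.atleast_2d(P);c,s=np.cos(rk[2]),np.sin(rk[2])
    return np.c_[rk[0]+c*P[:,0]-s*P[:,1],rk[1]+s*P[:,0]+c*P[:,1],P[:,2]]
def go(x,y,z,yaw_close):
    """print the scaled row for TCP target; yaw_close = world angle of the line along which fingers close"""
    o=get_obs();Rm=R.from_rotvec(o["orientation"]).as_matrix()
    d=Rm.T@(np.array([x,y,z])-o["tcp_pos"])/.2
    cur=np.arctan2(Rm[1,1],Rm[0,1]);t=(cur-yaw_close+np.pi/2)%np.pi-np.pi/2  # tool z down: +turn lowers the world yaw
    print("shift",np.round(d,3),"turn",round(t/(np.pi/2),3),"alt",round((t-np.sign(t)*np.pi)/(np.pi/2),3),"q7",round(o["joints"][6],2),"tcp",np.round(o["tcp_pos"],4),"tilt",np.round(Rm[2],3),"closeyaw",round(cur,3))
E
python3 - <<'E'
from h import *
ps=pics()
P=np.array([[-.069,y,.04] for y in(.071,.027,-.017,-.061)])
T=(np.array([(204,283),(280,293),(353,302),(428,312)])+.5)/5-.5+[220,135]
Sc=(np.array([(446,104),(373,117),(300,128),(226,139)])+.5)/4-.5+[200,195]
eT=(np.array([516,320])+.5)/5-.5+[220,135]; eS=(np.array([138,141])+.5)/4-.5+[200,195]
for use in ((0,1),(0,),(1,)):
    def f(t):
        X=rw(t,P);res=[]
        if 0 in use:res.append(proj(ps[0],X)-Sc)
        if 1 in use:res.append(proj(ps[1],X)-T)
        return np.ravel(res)
    s=least_squares(f,[.62,.05,-.13]);print(use,np.round(s.x,4),np.round(np.abs(s.fun).max(),2))
    if len(use)==2: rk=s.x
for p,e in((ps[0],eS),(ps[1],eT)):
    w=ray(p,e,.05)[0]-[rk[0],rk[1],0];c,sn=np.cos(rk[2]),np.sin(rk[2]);print("eyelet rack",c*w[0]+sn*w[1],-sn*w[0]+c*w[1])
np.save("rk.npy",rk)
for g in [(.554,.37,.43),(.435,.087,2.97),(.383,-.26,1.19)]:
    for p in ps:
        u,v=proj(p,[g[0],g[1],.03])[0].astype(int);h=cv2.cvtColor(p["pixels"][v-12:v+12,u-12:u+12],cv2.COLOR_RGB2HSV).reshape(-1,3)
        print(np.percentile(h,[5,50,95],axis=0).astype(int).tolist(), ymask(p)[v-25:v+25,u-25:u+25].sum(), render(p,wedge(*g),(u-40,v-40,u+40,v+40)).sum())
go(.554,.37,.12,.43+np.pi/2)
E
```

```text
(0, 1) [ 0.6321 -0.024  -0.1107] 0.53
(0,) [ 0.6325 -0.0249 -0.1105] 0.23
(1,) [ 0.6319 -0.0229 -0.1119] 0.21
eyelet rack -0.06901260872023325 -0.11202550243985374
eyelet rack -0.06967438980973788 -0.11053796375225233
[[24, 189, 99], [24, 202, 105], [26, 208, 179]] 892 1169.6875
[[13, 129, 64], [25, 255, 126], [30, 255, 155]] 583 668.75
[[15, 115, 101], [24, 193, 157], [26, 205, 183]] 561 802.25
[[13, 129, 88], [25, 255, 129], [30, 255, 155]] 557 596.5625
[[24, 187, 106], [24, 202, 109], [26, 206, 181]] 850 1199.875
[[14, 125, 81], [27, 255, 148], [30, 255, 157]] 606 660.9375
shift [-1.955 -0.678  0.557] turn -0.5 alt 1.5 q7 -0.08 tcp [0.2345 0.633  0.2313] tilt [-0.  0. -1.] closeyaw 1.216
```

```bash
sed -i 's/h\[...,1\]>190/h[...,1]>165/' h.py
python3 - <<'E'
from h import *
ps=pics()
for g in [(.554,.37,.43),(.435,.087,2.97),(.383,-.26,1.19)]:
    for sel in (ps,ps[:1],ps[1:]):
        x,f=fit(sel,g);print(np.round(x,4),round(f,3))
E
```

```text
[0.5536 0.3697 0.4269] 0.117
[0.5527 0.3659 0.3742] 0.107
[0.5545 0.3715 0.4358] 0.092
[0.4349 0.0867 2.9696] 0.111
[0.433  0.084  2.9284] 0.113
[0.4354 0.0876 2.9805] 0.049
[ 0.3826 -0.2609  1.1957] 0.09
[ 0.381  -0.2618  1.1844] 0.103
[ 0.3827 -0.2611  1.1978] 0.074
```

Call:
{"api": "play_rows", "payload": {"commands": [[[-0.2, -0.2, -0.08, 0, -0.08], [-0.2, -0.4, -0.15, 0, -0.16], [-0.2, -0.6, -0.2, 0, -0.24], [-0.2, -0.8, -0.27, 0, -0.32], [-0.2, -1, -0.34, 0, -0.4], [-0.2, -1, -0.34, 0, -0.5], [-0.2, -1, -0.34, 0, -0.5], [-0.2, -1, -0.34, 0, -0.5]]], "grip_force": 40}}

```text
clock: 2.07
tcp_pos: [0.3996, 0.4987, 0.2314]
orientation: [-0.669, 3.069, 0.0]
contact_force: [0.2, 0.9, 0.2]
grip_width: 0.0514
gripper_force: 0.0
```

```bash
python3 - <<'E'
from h import *
go(.5538,.3695,.12,.427+np.pi/2)
E
```

```text
shift [-0.432 -0.908  0.557] turn 0.001 alt -1.999 q7 0.97 tcp [0.3996 0.4987 0.2314] tilt [-0.  0. -1.] closeyaw 2.0
```

Call:
{"api": "play_rows", "payload": {"commands": [[[-0.2, -0.09, -0.18, 0.1, 0], [-0.2, -0.18, -0.36, 0.2, 0], [-0.2, -0.26, -0.54, 0.3, 0], [-0.2, -0.35, -0.73, 0.4, 0], [-0.2, -0.432, -0.908, 0.5, 0], [-0.2, -0.432, -0.908, 0.6, 0], [-0.2, -0.432, -0.908, 0.72, 0], [-0.2, -0.432, -0.908, 0.84, 0], [-0.2, -0.432, -0.908, 0.905, 0], [-0.2, -0.432, -0.908, 0.905, 0]]]}}

```text
clock: 2.9
tcp_pos: [0.5502, 0.3703, 0.047]
orientation: [0.671, -3.064, 0.003]
contact_force: [-0.1, 1.0, -0.1]
grip_width: 0.0513
gripper_force: 0.0
```

Call:
{"api": "play_rows", "payload": {"commands": [[[1, 0, 0, 0, 0], [1, 0, 0, 0, 0], [1, 0, 0, 0, 0], [1, 0, 0, 0, 0], [1, 0, 0, 0, 0], [1, 0, 0, 0, 0]]]}}

```text
clock: 3.4
tcp_pos: [0.5535, 0.3713, 0.0518]
orientation: [-0.67, 3.067, 0.002]
contact_force: [-1.6, -2.9, 6.9]
grip_width: 0.0112
gripper_force: 45.2
```

```bash
python3 - <<'E'
from h import *
go(.5538,.3695,.05,.427+np.pi/2); o=get_obs(); print(o["grip_width"],o["gripper_force"],o["contact_force"])
p=viewer.grab_frame("scene");save(p,"g1.png",(340,100,500,220),4)
E
```

```text
shift [ 0.002 -0.009  0.009] turn 0.002 alt -1.998 q7 1.29 tcp [0.5535 0.3713 0.0518] tilt [-0.002  0.001 -1.   ] closeyaw 2.001
0.011218371070967202 45.17255902290344 [-1.64512549 -2.9055401   6.91891642]
```

View pics/g1.png

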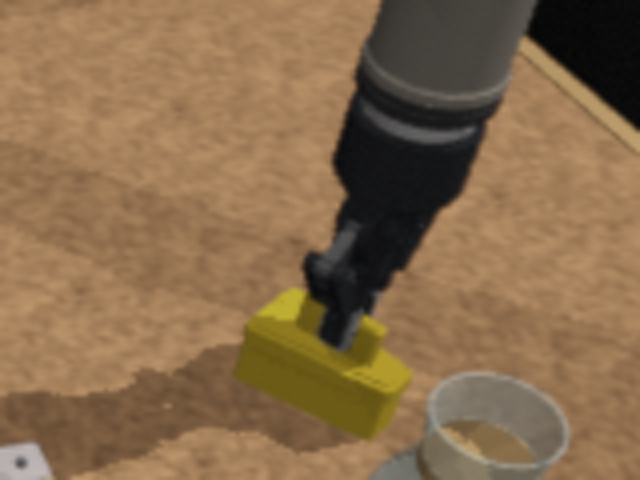

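The keeper's rib is held at 11 mm width. The next step is lifting it and carrying it to the slot by the end wall.

```bash
python3 - <<'E'
from h import *
rk=np.load("rk.npy")
x,y,_=rw(rk,[0,.125,0])[0];print(x,y);go(x,y,.20,rk[2]+np.pi/2)
E
```

```text
0.6459034252252635 0.10020236102934259
shift [ 0.144 -1.424 -0.742] turn 0.344 alt -1.656 q7 1.29 tcp [0.5535 0.3713 0.0518] tilt [-0.002  0.001 -1.   ] closeyaw 2.001
```

Call:
{"api": "play_rows", "payload": {"commands": [[[1, 0, 0, -0.15, 0], [1, 0, 0, -0.3, 0], [1, 0, 0, -0.45, 0], [1, 0, -0.12, -0.6, 0.06], [1, 0.04, -0.26, -0.74, 0.12], [1, 0.08, -0.4, -0.74, 0.18], [1, 0.08, -0.55, -0.74, 0.25], [1, 0.08, -0.7, -0.74, 0.3], [1, 0.08, -0.85, -0.74, 0.344], [1, 0.08, -0.85, -0.74, 0.344], [1, 0.08, -0.85, -0.74, 0.344]]]}}

```text
clock: 4.37
tcp_pos: [0.6097, 0.2064, 0.198]
orientation: [-0.18, -3.136, 0.002]
contact_force: [0.1, 1.4, -3.7]
grip_width: 0.0115
gripper_force: 43.8
```

```bash
python3 - <<'E'
from h import *
rk=np.load("rk.npy")
x,y,_=rw(rk,[0,.125,0])[0];go(x,y,.15,rk[2]+np.pi/2);print(get_obs()["grip_width"])
E
```

```text
shift [-0.241 -0.506  0.241] turn -0.002 alt 1.998 q7 1.08 tcp [0.6097 0.2064 0.198 ] tilt [ 0.    -0.002 -1.   ] closeyaw 1.456
0.011495379950515472
```

Call:
{"api": "play_rows", "payload": {"commands": [[[1, -0.08, -0.17, 0.04, 0], [1, -0.16, -0.34, 0.08, 0], [1, -0.241, -0.506, 0.12, 0], [1, -0.241, -0.506, 0.18, 0], [1, -0.241, -0.506, 0.241, 0], [1, -0.241, -0.506, 0.241, 0], [1, -0.241, -0.506, 0.241, 0], [1, -0.241, -0.506, 0.241, 0]]]}}

```text
clock: 5.03
tcp_pos: [0.6456, 0.1063, 0.1504]
orientation: [-0.167, -3.137, -0.002]
contact_force: [0.6, 0.9, -2.8]
grip_width: 0.0108
gripper_force: 43.7
```

```bash
python3 - <<'E'
from h import *
rk=np.load("rk.npy")
x,y,_=rw(rk,[0,.125,0])[0];go(x,y,.06,rk[2]+np.pi/2)
z=get_obs()["tcp_pos"][2]-.047
ps=pics()
for sel in (ps,ps[:1],ps[1:]):
    k,f=fit(sel,(x,y,rk[2]),z0=z)
    w=k[:2]-rk[:2];c,s=np.cos(rk[2]),np.sin(rk[2]);print("keeper in rack",np.round([c*w[0]+s*w[1],-s*w[0]+c*w[1],k[2]-rk[2]],4),round(f,3))
E
```

```text
shift [-0.005 -0.031  0.452] turn 0.003 alt -1.997 q7 1.27 tcp [0.6456 0.1063 0.1504] tilt [ 0.     0.001 -1.   ] closeyaw 1.464Traceback (most recent call last):
  File "<stdin>", line 7, in <module>
  File "h.py", line 43, in fit
    k=1+np.argmin(np.hypot(*(ce[1:]-[u-w[0],v-w[1]]).T)-st[1:,4]*.02)
        ~~~~~~~~~^^^^^^^^^^^^^^^^^^^^^^^^^^^^^^^^^^^^^^^^^^^^^^^^^^^^
    return _wrapfunc(a, 'argmin', axis=axis, out=out, **kwds)
    return bound(*args, **kwds)
ValueError: attempt to get argmin of an empty sequence
```

```bash
cat >> h.py <<'E'
def inrack(k,rk):
    w=k[:2]-rk[:2];c,s=np.cos(rk[2]),np.sin(rk[2]);return np.round([c*w[0]+s*w[1],-s*w[0]+c*w[1],(k[2]-rk[2]) if len(k)>2 else 0],4)
E
python3 - <<'E'
from h import *
rk=np.load("rk.npy")
t=get_obs()["tcp_pos"];print("tcp",inrack(t[:2],rk),np.round(t,4),np.round(get_obs()["qvel"],3))
p=viewer.grab_frame("scene")
k,f=fit([p],(t[0],t[1],rk[2]),z0=t[2]-.047);print("keeper",inrack(k,rk),round(f,3))
t=get_obs()["tcp_pos"];print("tcp",inrack(t[:2],rk))
save(p,"h1.png",(200,100,440,280),3)
E
```

```text
tcp [-0.0003  0.1303  0.    ] [0.6462 0.1055 0.1509] [ 0.007 -0.002  0.009  0.    -0.001 -0.003  0.003]
keeper [ 0.0023  0.1273 -0.0487] 0.279
tcp [-0.0002  0.1299  0.    ]
```

View pics/h1.png

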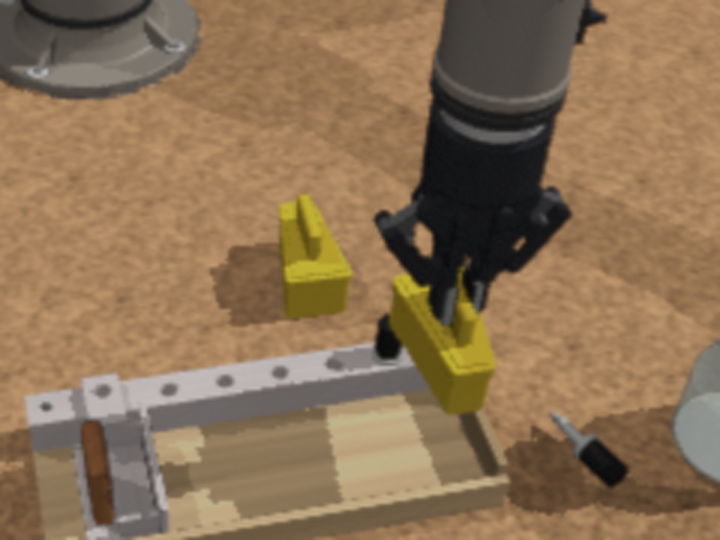

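The view shows the keeper hanging level over the end of the lane, with its narrow end toward +x and clear of the pin. I'll lower it.

```bash
python3 - <<'E'
from h import *
rk=np.load("rk.npy")
x,y,_=rw(rk,[-.002,.126,0])[0];go(x,y,.058,rk[2]+np.pi/2)
E
```

```text
shift [ 0.01  -0.02   0.465] turn 0.002 alt -1.998 q7 1.27 tcp [0.6462 0.1051 0.1509] tilt [-0.001  0.001 -1.   ] closeyaw 1.463
```

Call:
{"api": "play_rows", "payload": {"commands": [[[1, 0.01, -0.01, 0.1, 0], [1, 0.01, -0.01, 0.2, 0], [1, 0.01, -0.01, 0.28, 0], [1, 0.01, -0.01, 0.34, 0], [1, 0.01, -0.01, 0.38, 0], [1, 0.01, -0.01, 0.38, 0], [1, 0.01, -0.01, 0.38, 0], [1, 0.01, -0.01, 0.38, 0]]]}}

```text
clock: 5.85
tcp_pos: [0.6501, 0.102, 0.0782]
orientation: [0.172, 3.124, 0.003]
contact_force: [7.5, -1.3, 6.1]
grip_width: 0.0114
gripper_force: 48.6
```

```bash
python3 - <<'E'
from h import *
rk=np.load("rk.npy")
t=get_obs()["tcp_pos"];print("tcp",inrack(t[:2],rk),np.round(t,4))
p=viewer.grab_frame("scene")
k,f=fit([p],(t[0],t[1],rk[2]),z0=t[2]-.047);print("keeper",inrack(k,rk),round(f,3))
x,y,_=rw(rk,[-.002,.126,0])[0];go(x,y,.058,rk[2]+np.pi/2)
E
```

```text
tcp [0.004  0.1273 0.    ] [0.6501 0.102  0.0782]
keeper [-0.0041  0.1269 -0.077 ] 0.369
shift [ 0.031 -0.006  0.101] turn 0.0 alt -2.0 q7 1.28 tcp [0.6501 0.102  0.0783] tilt [-0.013  0.003 -1.   ] closeyaw 1.461
```

```bash
python3 - <<'E'
from h import *
p=viewer.grab_frame("scene");save(p,"h2.png",(280,150,400,240),6)
E
```

```text
(no output)
```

View pics/h2.png

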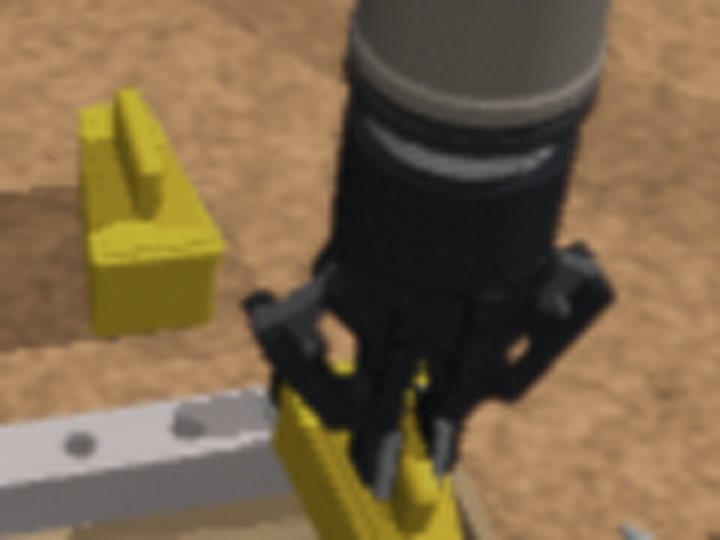

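Call:
{"api": "play_rows", "payload": {"commands": [[[1, 0, 0, -0.08, 0], [1, 0, 0, -0.12, 0], [1, -0.03, 0, -0.12, 0], [1, -0.03, 0, -0.12, 0], [1, -0.03, 0, -0.12, 0], [1, -0.03, 0, -0.12, 0]]]}}

```text
clock: 6.45
tcp_pos: [0.6489, 0.1013, 0.097]
orientation: [-0.172, -3.135, 0.001]
contact_force: [0.7, 0.4, -2.9]
grip_width: 0.0112
gripper_force: 47.4
```

```bash
python3 - <<'E'
from h import *
rk=np.load("rk.npy")
o=get_obs();t=o["tcp_pos"];print("tcp",inrack(t[:2],rk),np.round(t,4),o["contact_force"])
x,y,_=rw(rk,[.004,.126,0])[0];go(x,y,.058,rk[2]+np.pi/2)
p=viewer.grab_frame("scene")
# overlay fits with masked gripper: edge of body front-bottom corner
z=t[2]-.048
im=p["pixels"].copy()
big=cv2.resize(im[130:260,270:400],None,fx=5,fy=5,interpolation=cv2.INTER_CUBIC)
for P in wedge(t[0],t[1],rk[2],z):
    q=((proj(p,P)-[270,130]+.5)*5-.5)
    cv2.polylines(big,[cv2.convexHull(np.round(q).astype(np.int32))],True,(255,0,255),1)
cv2.imwrite("pics/h3.png",big[...,::-1][:600])
E
```

```text
tcp [0.0029 0.1264 0.    ] [0.6489 0.1013 0.097 ] [ 0.66989262  0.393654   -2.90305644]
shift [-0.006 -0.002  0.195] turn 0.001 alt -1.999 q7 1.28 tcp [0.6489 0.1013 0.097 ] tilt [ 0.002 -0.001 -1.   ] closeyaw 1.461
```

View pics/h3.png

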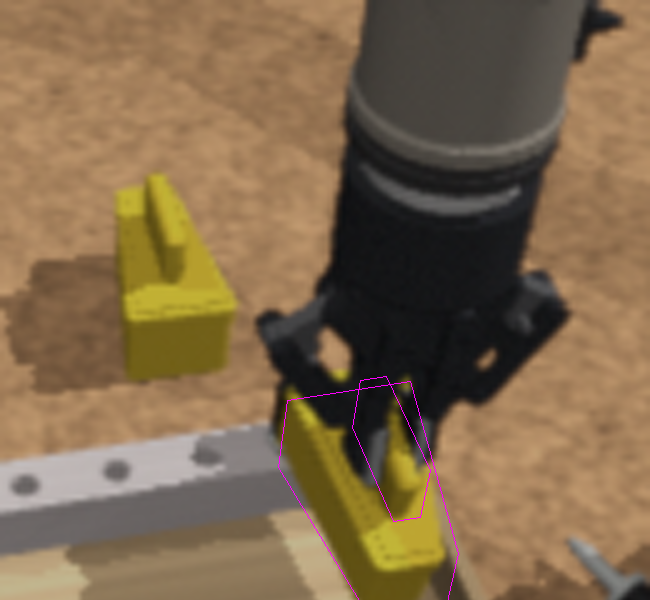

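Call:
{"api": "play_rows", "payload": {"commands": [[[1, -0.005, 0, 0.05, 0], [1, -0.005, 0, 0.1, 0], [1, -0.005, 0, 0.14, 0], [1, -0.005, 0, 0.17, 0], [1, -0.005, 0, 0.19, 0], [1, -0.005, 0, 0.19, 0], [1, -0.005, 0, 0.19, 0], [1, -0.005, 0, 0.19, 0]]]}}

```text
clock: 7.17
tcp_pos: [0.6576, 0.1007, 0.0681]
orientation: [0.174, 3.123, 0.004]
contact_force: [-4.9, -4.1, 45.2]
grip_width: 0.011
gripper_force: 58.0
```

Call:
{"api": "play_rows", "payload": {"commands": [[[1, 0, 0, -0.1, 0], [1, 0, 0, -0.2, 0], [1, 0, 0, -0.3, 0], [1, 0, 0, -0.4, 0], [1, 0, 0, -0.4, 0], [1, 0, 0, -0.4, 0], [1, 0, 0, -0.4, 0]]]}}

```text
clock: 7.75
tcp_pos: [0.6495, 0.1011, 0.1379]
orientation: [-0.172, -3.134, 0.001]
contact_force: [-0.1, 0.0, -3.6]
grip_width: 0.0113
gripper_force: 50.9
```

```bash
python3 - <<'E'
from h import *
rk=np.load("rk.npy")
o=get_obs();t=o["tcp_pos"];print("tcp",inrack(t[:2],rk),np.round(t,4),o["contact_force"])
p=viewer.grab_frame("scene")
im=p["pixels"].copy()
big=cv2.resize(im[120:280,240:400],None,fx=3.7,fy=3.7,interpolation=cv2.INTER_CUBIC)
for P in wedge(t[0],t[1],rk[2],t[2]-.05):
    q=((proj(p,P)-[240,120]+.5)*3.7-.5)
    cv2.polylines(big,[cv2.convexHull(np.round(q).astype(np.int32))],True,(255,0,255),1)
cv2.imwrite("pics/h4.png",big[...,::-1])
E
```

```text
tcp [0.0035 0.1263 0.    ] [0.6495 0.1011 0.1379] [-0.056516    0.04203394 -3.60784857]
```

View pics/h4.png

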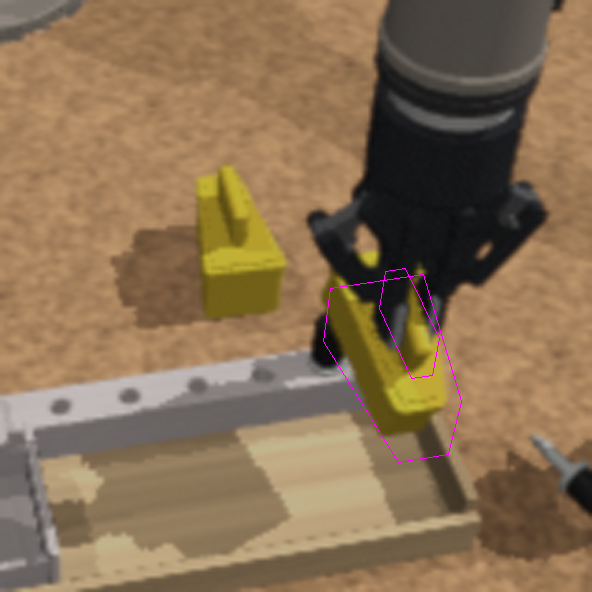

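The keeper has pitched nose-up in the grip after catching the rail. I'll set it down on free counter, let it lie flat and regrasp it.

```bash
python3 - <<'E'
from h import *
rk=np.load("rk.npy"); go(.51,.25,.14,rk[2]+np.pi/2)
E
```

```text
shift [ 0.774  0.664 -0.01 ] turn 0.001 alt -1.999 q7 1.28 tcp [0.6493 0.1011 0.1377] tilt [ 0.003 -0.001 -1.   ] closeyaw 1.461
```

Call:
{"api": "play_rows", "payload": {"commands": [[[1, 0, 0, -0.15, 0], [1, 0, 0.05, -0.3, 0], [1, 0, 0.2, -0.3, 0], [1, 0.15, 0.35, -0.3, 0], [1, 0.3, 0.5, -0.3, 0], [1, 0.45, 0.66, -0.3, 0], [1, 0.6, 0.66, -0.15, 0], [1, 0.77, 0.66, 0, 0], [1, 0.77, 0.66, 0.15, 0], [1, 0.77, 0.66, 0.3, 0], [1, 0.77, 0.66, 0.38, 0], [1, 0.77, 0.66, 0.38, 0]]]}}

```text
clock: 8.8
tcp_pos: [0.5088, 0.2485, 0.06]
orientation: [-0.17, -3.13, 0.006]
contact_force: [0.5, 0.0, -2.8]
grip_width: 0.0111
gripper_force: 53.7
```

Call:
{"api": "play_rows", "payload": {"commands": [[[1, 0, 0, 0.04, 0], [1, 0, 0, 0.05, 0], [1, 0, 0, 0.05, 0], [0.2, 0, 0, 0.05, 0], [0.2, 0, 0, 0.05, 0], [0.2, 0, 0, 0.0, 0], [0.2, 0, 0, -0.1, 0], [0.2, 0, 0, -0.25, 0], [0.2, 0, 0, -0.4, 0], [0.2, 0, 0, -0.5, 0]]], "grip_force": 20}}

```text
clock: 9.63
tcp_pos: [0.5131, 0.2495, 0.1667]
orientation: [0.173, 3.135, 0.002]
contact_force: [0.5, 0.8, 0.3]
grip_width: 0.0341
gripper_force: 0.0
```

Call:
{"api": "play_rows", "payload": {"commands": [[[0.2, 0, 0.2, 0, 0], [0.2, 0, 0.4, -0.1, 0], [0.2, 0, 0.6, -0.2, 0], [0.2, 0, 0.8, -0.2, 0], [0.2, 0, 1, -0.2, 0], [0.2, 0, 1, -0.2, 0], [0.2, 0, 1, -0.2, 0]]]}}

```text
clock: 10.22
tcp_pos: [0.5325, 0.4517, 0.2033]
orientation: [-0.165, -3.136, -0.001]
contact_force: [0.3, -1.0, -0.0]
grip_width: 0.0341
gripper_force: 0.0
```

```bash
python3 - <<'E'
from h import *
rk=np.load("rk.npy")
ps=pics()
for g in [(.51,.25,-.11),(.435,.087,2.97),(.383,-.26,1.19)]:
  for sel in (ps,ps[:1],ps[1:]):
    x,f=fit(sel,g);print(np.round(x,4),round(f,3))
  if g[0]==.51: k=fit(ps,g)[0]
# overlays of final fits both cams
ims=[]
for p in ps:
    u,v=proj(p,[.5,.2,.03])[0].astype(int);a,b=u-65,v-60
    big=cv2.resize(p["pixels"][b:b+100,a:a+100],None,fx=4,fy=4,interpolation=cv2.INTER_CUBIC)
    for P in wedge(*k):
        cv2.polylines(big,[cv2.convexHull(np.round((proj(p,P)-[a,b]+.5)*4-.5).astype(np.int32))],True,(255,0,255),1)
    ims.append(big)
cv2.imwrite("pics/k1.png",np.hstack(ims)[...,::-1])
go(k[0],k[1],.15,k[2]+np.pi/2)
E
```

```text
[ 0.4845  0.2531 -0.1246] 0.114
[ 0.4831  0.2501 -0.1806] 0.106
[ 0.485   0.2547 -0.1183] 0.077
[0.4347 0.0864 2.9735] 0.108
[0.433  0.0838 2.9265] 0.104
[0.4353 0.0874 2.981 ] 0.06
[ 0.3828 -0.261   1.1925] 0.099
[ 0.3812 -0.2613  1.1824] 0.099
[ 0.3827 -0.2615  1.1759] 0.096
shift [ 0.141 -0.99   0.269] turn 0.009 alt -1.991 q7 0.7 tcp [0.5343 0.4469 0.2035] tilt [ 0.    -0.002 -1.   ] closeyaw 1.46
```

View pics/k1.png

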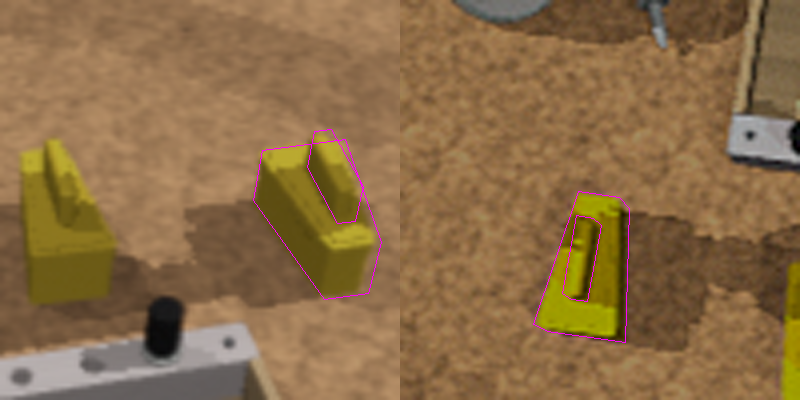

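The overlays show the keeper lying flat, about 25 mm off in x because it had slid in the grip. I'll regrasp with more force.

Call:
{"api": "play_rows", "payload": {"commands": [[[0, 0.03, -0.2, 0.05, 0], [0, 0.06, -0.4, 0.1, 0], [0, 0.09, -0.6, 0.15, 0], [0, 0.12, -0.8, 0.2, 0.01], [0, 0.14, -0.99, 0.27, 0.01], [0, 0.14, -0.99, 0.27, 0.01], [0, 0.14, -0.99, 0.27, 0.01], [0, 0.14, -0.99, 0.27, 0.01], [0, 0.14, -0.99, 0.27, 0.01]]]}}

```text
clock: 11.07
tcp_pos: [0.4852, 0.2551, 0.1508]
orientation: [0.197, 3.134, 0.002]
contact_force: [-0.4, 0.9, 0.7]
grip_width: 0.0425
gripper_force: 0.0
```

```bash
python3 - <<'E'
from h import *
go(.4845,.2525,.054,-.125+np.pi/2)
E
```

```text
shift [ 0.002 -0.014  0.484] turn -0.0 alt 2.0 q7 0.88 tcp [0.4852 0.2551 0.1508] tilt [-0.001  0.001 -1.   ] closeyaw 1.446
```

Call:
{"api": "play_rows", "payload": {"commands": [[[0, 0, -0.01, 0.15, 0], [0, 0, -0.01, 0.3, 0], [0, 0, -0.01, 0.42, 0], [0, 0, -0.01, 0.484, 0], [0, 0, -0.01, 0.484, 0], [0, 0, -0.01, 0.484, 0], [0, 0, -0.01, 0.484, 0]]]}}

```text
clock: 11.65
tcp_pos: [0.4852, 0.2535, 0.0543]
orientation: [0.196, 3.134, 0.002]
contact_force: [-0.3, -0.2, -0.2]
grip_width: 0.0426
gripper_force: 0.0
```

Call:
{"api": "play_rows", "payload": {"commands": [[[1, 0, 0, 0, 0], [1, 0, 0, 0, 0], [1, 0, 0, 0, 0], [1, 0, 0, 0, 0], [1, 0, 0, 0, 0], [1, 0, 0, 0, 0]]], "grip_force": 90}}

```text
clock: 12.15
tcp_pos: [0.4848, 0.2527, 0.0542]
orientation: [0.197, 3.134, 0.002]
contact_force: [-1.3, -1.4, 6.4]
grip_width: 0.0099
gripper_force: 89.1
```

Call:
{"api": "play_rows", "payload": {"commands": [[[1, 0, 0, -0.15, 0], [1, 0, 0, -0.3, 0], [1, 0, 0, -0.45, 0], [1, 0, 0, -0.6, 0], [1, 0, 0, -0.7, 0], [1, 0, 0, -0.7, 0], [1, 0, 0, -0.7, 0], [1, 0, 0, -0.7, 0]]]}}

```text
clock: 12.82
tcp_pos: [0.4832, 0.2517, 0.1918]
orientation: [-0.197, -3.133, 0.002]
contact_force: [-0.2, -0.1, -4.1]
grip_width: 0.0099
gripper_force: 88.9
```

```bash
python3 - <<'E'
from h import *
rk=np.load("rk.npy")
x,y,_=rw(rk,[.001,.124,0])[0];go(x,y,.16,rk[2]+np.pi/2)
E
```

```text
shift [-0.907 -0.655  0.158] turn -0.009 alt 1.991 q7 0.88 tcp [0.4832 0.2517 0.1918] tilt [ 0.002 -0.002 -1.   ] closeyaw 1.445
```

Call:
{"api": "play_rows", "payload": {"commands": [[[1, -0.15, -0.11, 0, 0], [1, -0.3, -0.22, 0, 0], [1, -0.45, -0.33, 0, 0], [1, -0.6, -0.44, 0, 0], [1, -0.75, -0.55, 0.05, -0.01], [1, -0.907, -0.655, 0.1, -0.01], [1, -0.907, -0.655, 0.16, -0.01], [1, -0.907, -0.655, 0.16, -0.01], [1, -0.907, -0.655, 0.16, -0.01], [1, -0.907, -0.655, 0.16, -0.01], [1, -0.907, -0.655, 0.16, -0.01], [1, -0.907, -0.655, 0.16, -0.01]]]}}

```text
clock: 13.82
tcp_pos: [0.6475, 0.101, 0.1618]
orientation: [0.169, 3.137, 0.001]
contact_force: [-1.0, -1.5, -2.6]
grip_width: 0.01
gripper_force: 88.8
```

```bash
python3 - <<'E'
from h import *
rk=np.load("rk.npy")
o=get_obs();t=o["tcp_pos"];print("tcp",inrack(t[:2],rk))
x,y,_=rw(rk,[.001,.124,0])[0];go(x,y,.085,rk[2]+np.pi/2)
p=viewer.grab_frame("scene")
big=cv2.resize(p["pixels"][120:280,240:400],None,fx=3.7,fy=3.7,interpolation=cv2.INTER_CUBIC)
for P in wedge(t[0],t[1],rk[2],t[2]-.054):
    q=((proj(p,P)-[240,120]+.5)*3.7-.5)
    cv2.polylines(big,[cv2.convexHull(np.round(q).astype(np.int32))],True,(255,0,255),1)
cv2.imwrite("pics/h5.png",big[...,::-1])
E
```

```text
tcp [0.0015 0.126  0.    ]
shift [ 0.003 -0.01   0.384] turn 0.002 alt -1.998 q7 1.29 tcp [0.6475 0.101  0.1618] tilt [-0.     0.001 -1.   ] closeyaw 1.463
```

View pics/h5.png

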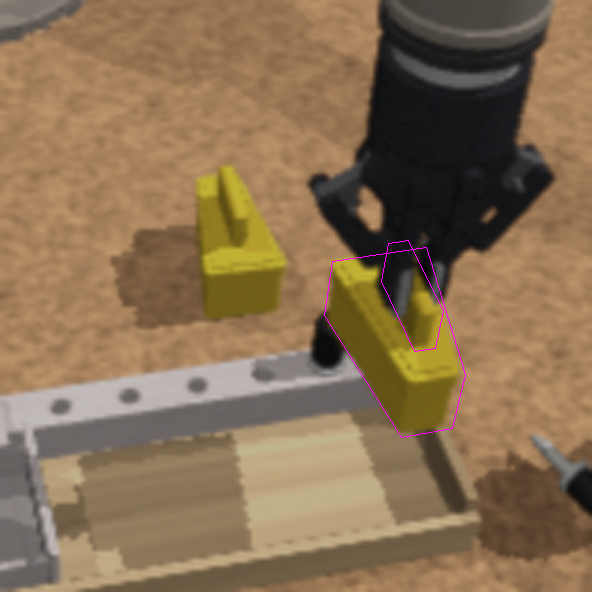

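The outline now matches the held keeper, so I'm lowering it.

Call:
{"api": "play_rows", "payload": {"commands": [[[1, 0, -0.01, 0.1, 0], [1, 0, -0.01, 0.2, 0], [1, 0, -0.01, 0.28, 0], [1, 0, -0.01, 0.35, 0], [1, 0, -0.01, 0.4, 0], [1, 0, -0.01, 0.43, 0], [1, 0, -0.01, 0.45, 0], [1, 0, -0.01, 0.45, 0], [1, 0, -0.01, 0.45, 0]]]}}

```text
clock: 14.62
tcp_pos: [0.6481, 0.0977, 0.0718]
orientation: [0.172, 3.136, 0.0]
contact_force: [0.5, 0.1, -1.7]
grip_width: 0.0101
gripper_force: 88.9
```

Call:
{"api": "play_rows", "payload": {"commands": [[[1, 0, 0, 0.02, 0], [1, 0, 0, 0.04, 0], [1, 0, 0, 0.047, 0], [1, 0, 0, 0.047, 0], [1, 0, 0, 0.047, 0]]]}}

```text
clock: 15.03
tcp_pos: [0.6478, 0.0977, 0.0624]
orientation: [0.172, 3.136, 0.0]
contact_force: [-2.2, -0.2, 2.7]
grip_width: 0.01
gripper_force: 89.4
```

```bash
python3 - <<'E'
from h import *
rk=np.load("rk.npy")
o=get_obs();t=o["tcp_pos"];print("tcp",inrack(t[:2],rk))
x,y,_=rw(rk,[.001,.133,0])[0];go(x,y,.062,rk[2]+np.pi/2)
E
```

```text
tcp [0.0021 0.1227 0.    ]
shift [0.006 0.052 0.002] turn 0.001 alt -1.999 q7 1.3 tcp [0.6478 0.0977 0.0624] tilt [-0.  0. -1.] closeyaw 1.461
```

Call:
{"api": "play_rows", "payload": {"commands": [[[1, 0, 0.02, 0, 0], [1, 0, 0.035, 0, 0], [1, 0, 0.045, 0, 0], [1, 0, 0.05, 0, 0], [1, 0, 0.05, 0, 0], [1, 0, 0.05, 0, 0]]]}}

```text
clock: 15.53
tcp_pos: [0.6494, 0.1074, 0.0624]
orientation: [0.173, 3.135, -0.0]
contact_force: [-0.7, -3.3, 4.9]
grip_width: 0.0104
gripper_force: 90.0
```

Call:
{"api": "play_rows", "payload": {"commands": [[[1, 0, 0.008, 0, 0], [1, 0, 0.008, 0, 0], [1, 0, 0.008, 0, 0], [1, 0, 0.008, 0, 0]]]}}

```text
clock: 15.87
tcp_pos: [0.6496, 0.1086, 0.0624]
orientation: [0.173, 3.135, -0.001]
contact_force: [0.0, -4.1, 4.9]
grip_width: 0.0098
gripper_force: 90.2
```

Call:
{"api": "play_rows", "payload": {"commands": [[[1, 0, 0.012, 0, 0], [1, 0, 0.012, 0, 0], [1, 0, 0.012, 0, 0], [1, 0, 0.012, 0, 0]]]}}

```text
clock: 16.2
tcp_pos: [0.6498, 0.109, 0.0625]
orientation: [0.174, 3.136, -0.004]
contact_force: [-0.9, -7.3, 7.6]
grip_width: 0.0102
gripper_force: 90.5
```

Wall contact felt: the tool stopped while the force rose. I'll release and lift.

Call:
{"api": "play_rows", "payload": {"commands": [[[1, 0, -0.008, 0, 0], [0.3, 0, -0.008, 0, 0], [0.3, 0, -0.008, 0, 0], [0.3, 0, -0.008, 0, 0], [0.3, 0, -0.008, 0, 0], [0.3, 0, -0.008, -0.15, 0], [0.3, 0, -0.008, -0.3, 0], [0.2, 0, -0.008, -0.5, 0], [0.2, 0, -0.008, -0.6, 0], [0.2, 0, -0.008, -0.7, 0]]], "grip_force": 30}}

```text
clock: 17.03
tcp_pos: [0.6495, 0.1108, 0.2042]
orientation: [0.171, 3.135, 0.002]
contact_force: [-0.4, -0.2, -0.9]
grip_width: 0.0341
gripper_force: 0.0
```

```bash
python3 - <<'E'
from h import *
rk=np.load("rk.npy")
t=get_obs()["tcp_pos"];print("tcp",inrack(t[:2],rk))
p=viewer.grab_frame("scene");g=rw(rk,[0,.133,0])[0]
k,f=fit([p],(g[0],g[1],rk[2]),z0=.008,pad=32);print("K1",inrack(k,rk),f)
k,f=fit([p],(.4345,.086,2.97));print("K2 scene",np.round(k,4))
go(.4345,.086,.15,2.972+np.pi/2)
E
```

```text
tcp [0.0024 0.1359 0.    ]
K1 [ 0.0016  0.1332 -0.041 ] 0.1586449146270752
K2 scene [0.433  0.0845 2.9176]
shift [ 1.066 -0.244  0.282] turn 0.038 alt -1.962 q7 1.27 tcp [0.6514 0.1111 0.2081] tilt [-0.007  0.003 -1.   ] closeyaw 1.461
```

Call:
{"api": "play_rows", "payload": {"commands": [[[0, 0.15, -0.04, -0.05, 0], [0, 0.3, -0.08, -0.05, 0], [0, 0.45, -0.12, 0, 0], [0, 0.6, -0.16, 0, 0.02], [0, 0.75, -0.2, 0, 0.038], [0, 0.9, -0.24, 0.1, 0.038], [0, 1, -0.244, 0.2, 0.038], [0, 1, -0.244, 0.28, 0.038], [0, 1, -0.244, 0.28, 0.038], [0, 1, -0.244, 0.28, 0.038], [0, 1, -0.244, 0.28, 0.038]]]}}

```text
clock: 18.0
tcp_pos: [0.4461, 0.0839, 0.1467]
orientation: [0.266, 3.129, 0.001]
contact_force: [-0.4, -0.5, -0.2]
grip_width: 0.0425
gripper_force: 0.0
```

```bash
python3 - <<'E'
from h import *
go(.4348,.0863,.054,2.972+np.pi/2)
E
```

```text
shift [0.059 0.002 0.463] turn 0.0 alt -2.0 q7 1.12 tcp [0.4461 0.0839 0.1467] tilt [-0.001  0.001 -1.   ] closeyaw 1.401
```

Call:
{"api": "play_rows", "payload": {"commands": [[[0, 0.059, 0.002, 0.1, 0], [0, 0.059, 0.002, 0.2, 0], [0, 0.059, 0.002, 0.32, 0], [0, 0.059, 0.002, 0.42, 0], [0, 0.059, 0.002, 0.463, 0], [0, 0.059, 0.002, 0.463, 0], [0, 0.059, 0.002, 0.463, 0], [0, 0.059, 0.002, 0.463, 0]]]}}

```text
clock: 18.67
tcp_pos: [0.4346, 0.0861, 0.0544]
orientation: [0.266, 3.128, 0.001]
contact_force: [0.9, 0.1, 0.3]
grip_width: 0.0423
gripper_force: 0.0
```

Call:
{"api": "play_rows", "payload": {"commands": [[[1, 0, 0, 0, 0], [1, 0, 0, 0, 0], [1, 0, 0, 0, 0], [1, 0, 0, 0, 0], [1, 0, 0, 0, 0], [1, 0, 0, 0, 0]]], "grip_force": 90}}

```text
clock: 19.17
tcp_pos: [0.4339, 0.0859, 0.0541]
orientation: [0.266, 3.129, 0.001]
contact_force: [-0.3, -0.0, 7.5]
grip_width: 0.0101
gripper_force: 88.7
```

Call:
{"api": "play_rows", "payload": {"commands": [[[1, 0, 0, -0.15, 0], [1, 0, 0, -0.3, 0], [1, 0, 0, -0.45, 0], [1, 0, 0, -0.6, 0], [1, 0, 0, -0.7, 0], [1, 0, 0, -0.7, 0], [1, 0, 0, -0.7, 0], [1, 0, 0, -0.7, 0]]]}}

```text
clock: 19.83
tcp_pos: [0.4322, 0.0855, 0.1922]
orientation: [-0.266, -3.128, 0.001]
contact_force: [-0.5, -0.7, -2.8]
grip_width: 0.01
gripper_force: 89.1
```

```bash
python3 - <<'E'
from h import *
rk=np.load("rk.npy")
x,y,_=rw(rk,[.001,.080,0])[0];go(x,y,.16,rk[2]+np.pi/2)
E
```

```text
shift [-1.059  0.028  0.159] turn -0.037 alt 1.963 q7 1.09 tcp [0.4322 0.0855 0.1922] tilt [ 0.002 -0.001 -1.   ] closeyaw 1.401
```

Call:
{"api": "play_rows", "payload": {"commands": [[[1, -0.15, 0, 0, -0.01], [1, -0.3, 0.01, 0, -0.02], [1, -0.45, 0.01, 0, -0.037], [1, -0.6, 0.02, 0, -0.037], [1, -0.75, 0.02, 0, -0.037], [1, -0.9, 0.028, 0.05, -0.037], [1, -1, 0.028, 0.1, -0.037], [1, -1, 0.028, 0.16, -0.037], [1, -1, 0.028, 0.16, -0.037], [1, -1, 0.028, 0.16, -0.037], [1, -1, 0.028, 0.16, -0.037]]]}}

```text
clock: 20.75
tcp_pos: [0.63, 0.0578, 0.1605]
orientation: [-0.174, -3.134, 0.0]
contact_force: [0.2, 0.1, -2.7]
grip_width: 0.0103
gripper_force: 88.9
```

```bash
python3 - <<'E'
from h import *
rk=np.load("rk.npy")
x,y,_=rw(rk,[.001,.080,0])[0];go(x,y,.072,rk[2]+np.pi/2)
E
```

```text
shift [-0.062 -0.005  0.442] turn -0.0 alt 2.0 q7 1.36 tcp [0.63   0.0578 0.1605] tilt [ 0.002 -0.    -1.   ] closeyaw 1.46
```

Call:
{"api": "play_rows", "payload": {"commands": [[[1, -0.03, -0.005, 0, 0], [1, -0.06, -0.005, 0, 0], [1, -0.062, -0.005, 0.05, 0], [1, -0.062, -0.005, 0.15, 0], [1, -0.062, -0.005, 0.25, 0], [1, -0.062, -0.005, 0.33, 0], [1, -0.062, -0.005, 0.4, 0], [1, -0.062, -0.005, 0.43, 0], [1, -0.062, -0.005, 0.445, 0], [1, -0.062, -0.005, 0.445, 0], [1, -0.062, -0.005, 0.445, 0]]]}}

```text
clock: 21.67
tcp_pos: [0.6442, 0.0553, 0.073]
orientation: [0.175, 3.135, 0.0]
contact_force: [1.7, 0.4, -0.9]
grip_width: 0.0099
gripper_force: 88.9
```

Call:
{"api": "play_rows", "payload": {"commands": [[[1, 0, 0, 0.03, 0], [1, 0, 0, 0.052, 0], [1, 0, 0, 0.052, 0], [1, 0, 0, 0.052, 0], [1, 0, 0.02, 0.052, 0], [1, 0, 0.035, 0.052, 0], [1, 0, 0.04, 0.052, 0], [1, 0, 0.04, 0.052, 0], [1, 0, 0.04, 0.052, 0]]]}}

```text
clock: 22.42
tcp_pos: [0.6449, 0.0636, 0.0622]
orientation: [0.174, 3.136, 0.001]
contact_force: [0.0, -0.2, 1.4]
grip_width: 0.0103
gripper_force: 89.6
```

Call:
{"api": "play_rows", "payload": {"commands": [[[1, 0, 0.008, 0, 0], [1, 0, 0.008, 0, 0], [1, 0, 0.008, 0, 0], [1, 0, 0.008, 0, 0]]]}}

```text
clock: 22.75
tcp_pos: [0.6449, 0.0642, 0.0623]
orientation: [0.176, 3.136, -0.0]
contact_force: [-0.4, -3.4, 5.2]
grip_width: 0.0101
gripper_force: 90.0
```

Call:
{"api": "play_rows", "payload": {"commands": [[[1, 0, 0.004, 0, 0], [1, 0, 0, 0, 0], [0.3, 0, 0, 0, 0], [0.3, 0, 0, 0, 0], [0.3, 0, 0, 0, 0], [0.3, 0, 0, -0.15, 0], [0.3, 0, 0, -0.3, 0], [0.2, 0, 0, -0.5, 0], [0.2, 0, 0, -0.6, 0], [0.2, 0, 0, -0.7, 0], [0.2, 0, 0, -0.7, 0]]], "grip_force": 30}}

```text
clock: 23.67
tcp_pos: [0.647, 0.0657, 0.2066]
orientation: [0.174, 3.13, 0.004]
contact_force: [0.4, -0.2, 0.3]
grip_width: 0.0343
gripper_force: 0.0
```

```bash
python3 - <<'E'
from h import *
rk=np.load("rk.npy")
t=get_obs()["tcp_pos"];print("tcp",inrack(t[:2],rk))
ps=pics()
print("K3",[np.round(fit(s,(.3828,-.261,1.19))[0],4) for s in (ps,ps[:1],ps[1:])])
go(.3828,-.261,.15,1.192+np.pi/2)
E
```

```text
tcp [0.0049 0.0908 0.    ]
K3 [array([ 0.3827, -0.261 ,  1.1935]), array([ 0.3812, -0.2609,  1.1829]), array([ 0.383 , -0.2609,  1.1994])]
shift [ 1.122 -1.767  0.259] turn -0.829 alt 1.171 q7 1.35 tcp [0.6447 0.0654 0.2023] tilt [-0.001  0.001 -1.   ] closeyaw 1.46
```

Call:
{"api": "play_rows", "payload": {"commands": [[[0, 0.05, -0.08, -0.05, 0.079], [0, 0.1, -0.16, -0.05, 0.158], [0, 0.15, -0.24, -0.05, 0.237], [0, 0.2, -0.32, -0.05, 0.316], [0, 0.25, -0.4, -0.05, 0.395], [0, 0.3, -0.48, -0.05, 0.474], [0, 0.35, -0.56, -0.05, 0.553], [0, 0.4, -0.64, -0.05, 0.632], [0, 0.45, -0.72, -0.05, 0.711], [0, 0.5, -0.8, -0.05, 0.79], [0, 0.56, -0.88, -0.05, 0.869], [0, 0.56, -0.88, -0.05, 0.9]]]}}

```text
clock: 24.77
tcp_pos: [0.5099, -0.1009, 0.2102]
orientation: [-2.181, -2.258, 0.006]
contact_force: [-0.0, -0.5, -0.2]
grip_width: 0.0425
gripper_force: 0.0
```

```bash
python3 - <<'E'
from h import *
go(.3827,-.261,.15,1.193+np.pi/2)
E
```

```text
shift [-0.778 -0.662  0.305] turn 0.263 alt -1.737 q7 0.29 tcp [ 0.5099 -0.1009  0.2102] tilt [-0.001 -0.005 -1.   ] closeyaw 0.035
```

Call:
{"api": "play_rows", "payload": {"commands": [[[0, -0.13, -0.11, 0, 0.07], [0, -0.26, -0.22, 0, 0.14], [0, -0.39, -0.33, 0, 0.2], [0, -0.52, -0.44, 0.1, 0.263], [0, -0.65, -0.55, 0.2, 0.263], [0, -0.778, -0.662, 0.3, 0.263], [0, -0.778, -0.662, 0.3, 0.263], [0, -0.778, -0.662, 0.3, 0.263], [0, -0.778, -0.662, 0.3, 0.263], [0, -0.778, -0.662, 0.3, 0.263]]]}}

```text
clock: 25.6
tcp_pos: [0.3896, -0.2582, 0.1518]
orientation: [-2.588, -1.781, -0.0]
contact_force: [0.6, -0.4, -0.0]
grip_width: 0.0426
gripper_force: 0.0
```

```bash
python3 - <<'E'
from h import *
go(.3827,-.261,.054,1.193+np.pi/2)
E
```

```text
shift [-0.025 -0.027  0.489] turn 0.008 alt -1.992 q7 0.36 tcp [ 0.3896 -0.2582  0.1518] tilt [ 0. -0. -1.] closeyaw -0.365
```

Call:
{"api": "play_rows", "payload": {"commands": [[[0, -0.025, -0.025, 0.05, 0.005], [0, -0.025, -0.025, 0.15, 0.005], [0, -0.025, -0.025, 0.28, 0.005], [0, -0.025, -0.025, 0.38, 0.005], [0, -0.025, -0.025, 0.45, 0.005], [0, -0.025, -0.025, 0.487, 0.005], [0, -0.025, -0.025, 0.487, 0.005], [0, -0.025, -0.025, 0.487, 0.005]]]}}

```text
clock: 26.27
tcp_pos: [0.3829, -0.2617, 0.0548]
orientation: [2.595, 1.77, 0.0]
contact_force: [0.7, -0.9, 0.0]
grip_width: 0.0428
gripper_force: 0.0
```

```bash
python3 - <<'E'
from h import *
go(.3827,-.261,.054,1.193+np.pi/2)
E
```

```text
shift [ 0.003 -0.002  0.004] turn 0.002 alt -1.998 q7 0.53 tcp [ 0.3829 -0.2617  0.0548] tilt [ 0.  0. -1.] closeyaw -0.374
```

Call:
{"api": "play_rows", "payload": {"commands": [[[1, 0.003, 0, 0, 0], [1, 0.003, 0, 0, 0], [1, 0.003, 0, 0, 0], [1, 0.003, 0, 0, 0], [1, 0.003, 0, 0, 0], [1, 0.003, 0, 0, 0]]], "grip_force": 90}}

```text
clock: 26.77
tcp_pos: [0.3828, -0.2616, 0.0551]
orientation: [2.597, 1.768, 0.002]
contact_force: [-1.3, 1.5, 7.3]
grip_width: 0.0102
gripper_force: 91.2
```

Call:
{"api": "play_rows", "payload": {"commands": [[[1, 0, 0, -0.15, 0], [1, 0, 0, -0.3, 0], [1, 0, 0, -0.45, 0.07], [1, 0, 0, -0.6, 0.14], [1, 0, 0, -0.75, 0.21], [1, 0, 0, -0.75, 0.28], [1, 0, 0, -0.75, 0.35], [1, 0, 0, -0.75, 0.42], [1, 0, 0, -0.75, 0.49], [1, 0, 0, -0.75, 0.56], [1, 0, 0, -0.75, 0.56]]]}}

```text
clock: 27.68
tcp_pos: [0.3819, -0.2612, 0.2042]
orientation: [-3.103, -0.488, 0.001]
contact_force: [0.8, 0.6, -2.7]
grip_width: 0.0098
gripper_force: 89.8
```

```bash
python3 - <<'E'
from h import *
rk=np.load("rk.npy")
x,y,_=rw(rk,[-.001,.036,0])[0];go(x,y,.2,rk[2]+np.pi/2);print(get_obs()["grip_width"])
E
```

```text
shift [ 1.624 -0.91   0.02 ] turn 0.269 alt -1.731 q7 -0.52 tcp [ 0.3819 -0.2612  0.2042] tilt [-0.001 -0.001 -1.   ] closeyaw -1.259
0.009821728686210287
```

Call:
{"api": "play_rows", "payload": {"commands": [[[1, 0.13, -0.075, 0, 0.06], [1, 0.26, -0.15, 0, 0.12], [1, 0.39, -0.22, 0, 0.18], [1, 0.52, -0.3, 0, 0.24], [1, 0.65, -0.37, 0, 0.269], [1, 0.78, -0.44, 0, 0.269], [1, 0.9, -0.5, 0, 0.269], [1, 0.9, -0.5, 0, 0.269], [1, 0.9, -0.5, 0, 0.269]]]}}

```text
clock: 28.43
tcp_pos: [0.523, -0.109, 0.2039]
orientation: [3.137, -0.157, -0.002]
contact_force: [-0.1, -0.8, -2.7]
grip_width: 0.0097
gripper_force: 89.8
```

```bash
python3 - <<'E'
from h import *
rk=np.load("rk.npy")
x,y,_=rw(rk,[-.001,.036,0])[0];go(x,y,.16,rk[2]+np.pi/2)
E
```

```text
shift [ 0.498 -0.657  0.219] turn 0.007 alt -1.993 q7 -1.17 tcp [ 0.523  -0.109   0.2039] tilt [-0.001  0.001 -1.   ] closeyaw -1.671
```

Call:
{"api": "play_rows", "payload": {"commands": [[[1, 0.1, -0.13, 0, 0.007], [1, 0.2, -0.26, 0, 0.007], [1, 0.3, -0.39, 0, 0.007], [1, 0.4, -0.52, 0.05, 0.007], [1, 0.498, -0.657, 0.1, 0.007], [1, 0.498, -0.657, 0.16, 0.007], [1, 0.498, -0.657, 0.2, 0.007], [1, 0.498, -0.657, 0.2, 0.007], [1, 0.498, -0.657, 0.2, 0.007], [1, 0.498, -0.657, 0.2, 0.007]]]}}

```text
clock: 29.27
tcp_pos: [0.6349, 0.0075, 0.1653]
orientation: [3.136, -0.188, 0.001]
contact_force: [0.6, 0.4, -2.6]
grip_width: 0.0099
gripper_force: 89.7
```

```bash
python3 - <<'E'
from h import *
rk=np.load("rk.npy")
x,y,_=rw(rk,[.0015,.036,0])[0];go(x,y,.072,rk[2]+np.pi/2)
E
```

```text
shift [ 0.011 -0.022  0.467] turn -0.006 alt 1.994 q7 -1.32 tcp [0.6349 0.0075 0.1653] tilt [ 0.001  0.    -1.   ] closeyaw -1.691
```

Call:
{"api": "play_rows", "payload": {"commands": [[[1, 0.01, -0.02, 0, -0.004], [1, 0.01, -0.02, 0.08, -0.004], [1, 0.01, -0.02, 0.18, -0.004], [1, 0.01, -0.02, 0.28, -0.004], [1, 0.01, -0.02, 0.36, -0.004], [1, 0.01, -0.02, 0.42, -0.004], [1, 0.01, -0.02, 0.455, -0.004], [1, 0.01, -0.02, 0.455, -0.004], [1, 0.01, -0.02, 0.455, -0.004]]]}}

```text
clock: 30.02
tcp_pos: [0.6383, 0.013, 0.0741]
orientation: [3.137, -0.175, 0.001]
contact_force: [0.8, -0.6, -1.6]
grip_width: 0.0099
gripper_force: 89.8
```

Call:
{"api": "play_rows", "payload": {"commands": [[[1, 0, 0, 0.03, 0], [1, 0, 0, 0.056, 0], [1, 0, 0, 0.056, 0], [1, 0, 0, 0.056, 0], [1, 0, -0.015, 0.056, 0], [1, 0, -0.025, 0.056, 0], [1, 0, -0.033, 0.056, 0], [1, 0, -0.033, 0.056, 0], [1, 0, -0.033, 0.056, 0]]]}}

```text
clock: 30.77
tcp_pos: [0.6389, 0.0177, 0.0631]
orientation: [3.134, -0.177, 0.002]
contact_force: [-3.3, -4.1, 4.6]
grip_width: 0.0101
gripper_force: 90.9
```

Call:
{"api": "play_rows", "payload": {"commands": [[[1, 0, -0.008, 0, 0], [1, 0, -0.008, 0, 0], [1, 0, -0.008, 0, 0], [1, 0, -0.008, 0, 0]]]}}

```text
clock: 31.1
tcp_pos: [0.639, 0.019, 0.0631]
orientation: [3.134, -0.178, 0.002]
contact_force: [-4.2, -3.9, 4.8]
grip_width: 0.01
gripper_force: 90.9
```

Call:
{"api": "play_rows", "payload": {"commands": [[[1, 0, -0.012, 0, 0], [1, 0, -0.012, 0, 0], [1, 0, -0.012, 0, 0], [1, 0, -0.012, 0, 0]]]}}

```text
clock: 31.43
tcp_pos: [0.6392, 0.0206, 0.0631]
orientation: [3.133, -0.178, 0.002]
contact_force: [-3.2, -6.4, 5.3]
grip_width: 0.0099
gripper_force: 90.8
```

Contact (y ≈ 0.045). I'll release, lift and look from above.

Call:
{"api": "play_rows", "payload": {"commands": [[[1, 0, 0.006, 0, 0], [0.3, 0, 0.006, 0, 0], [0.3, 0, 0.006, 0, 0], [0.3, 0, 0.006, 0, 0], [0.3, 0, 0.006, 0, 0], [0.3, 0, 0.006, -0.15, 0], [0.3, 0, 0.006, -0.3, 0], [0.2, 0, 0.006, -0.5, 0], [0.2, 0, 0.2, -0.7, 0], [0.2, 0, 0.4, -0.7, 0], [0.2, 0, 0.6, -0.7, 0], [0.2, 0, 0.75, -0.7, 0]]], "grip_force": 30}}

```text
clock: 32.43
tcp_pos: [0.6228, -0.1271, 0.2039]
orientation: [3.137, -0.173, 0.005]
contact_force: [0.4, -0.0, -0.5]
grip_width: 0.034
gripper_force: 0.0
```

Call:
{"api": "play_rows", "payload": {"commands": [[[0.2, -0.15, 0.1, 0, 0], [0.2, -0.3, 0.2, 0, 0], [0.2, -0.45, 0.3, 0, 0], [0.2, -0.6, 0.4, 0, 0], [0.2, -0.6, 0.4, 0, 0], [0.2, -0.6, 0.4, 0, 0]]]}}

```text
clock: 32.93
tcp_pos: [0.4928, -0.1923, 0.2026]
orientation: [-3.135, 0.18, -0.001]
contact_force: [0.7, 1.0, 0.5]
grip_width: 0.0343
gripper_force: 0.0
```

```bash
python3 - <<'E'
from h import *
rk=np.load("rk.npy");ps=pics();t=get_obs()["tcp_pos"];print(np.round(t,3))
big=[cv2.resize(ps[1]["pixels"][130:230,210:350],None,fx=4,fy=4,interpolation=cv2.INTER_CUBIC)]
for i,(yy,a) in enumerate([(.133,0),(.089,np.pi),(.045,0)]):
    g=rw(rk,[.002,yy,0])[0]
    for P in wedge(g[0],g[1],rk[2]+a,.008):
        cv2.polylines(big[0],[cv2.convexHull(np.round((proj(ps[1],P)-[210,130]+.5)*4-.5).astype(np.int32))],True,(255,0,255),1)
cv2.imwrite("pics/row.png",big[0][...,::-1])
d=viewer.trace(ps[1],"divider")
print([(x["score"],x["rect"]) for x in d[:2]])
E
```

```text
[ 0.495 -0.191  0.203]
[(0.92, [312.7, 161.2, 334.5, 204.6])]
```

View pics/row.png

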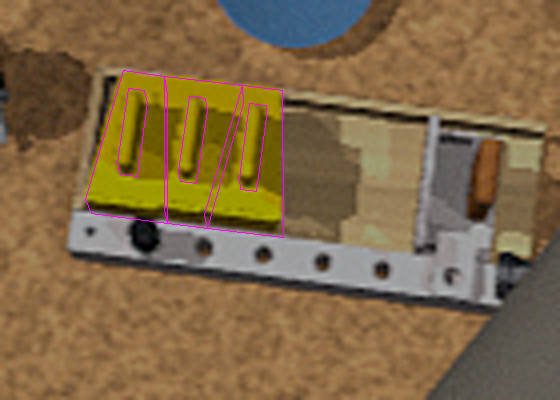

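```bash
python3 - <<'E'
from h import *
rk=np.load("rk.npy");p=viewer.grab_frame("top")
# block's top edge line seen in row.png at (493,140)-(478,205)ish -> brown mask
h=cv2.cvtColor(p["pixels"],cv2.COLOR_RGB2HSV);sub=h[155:195,318:345]
m=((sub[...,0]<14)&(sub[...,1]>150)).astype(np.uint8);n,l,st,ce=cv2.connectedComponentsWithStats(m);k=1+np.argmax(st[1:,4])
print(st[k],ce[k]+[318,155])
for z in (.06,.07,.08):print(inrack(ray(p,ce[k]+[318,155],z)[0][:2],rk))
x,y,_=rw(rk,[0,-.125,0])[0];go(x,y,.15,rk[2]+np.pi/2);print(proj(p,[x,y,.08]))
E
```

```text
[ 9 19  7 11 28] [329.89285714 179.07142857]
[-0.0117 -0.1237  0.    ]
[-0.0143 -0.1228  0.    ]
[-0.0169 -0.1218  0.    ]
shift [ 0.587 -0.277  0.262] turn 0.001 alt -1.999 q7 -1.02 tcp [ 0.4956 -0.1906  0.2023] tilt [ 0.001  0.    -1.   ] closeyaw -1.68
[[331.63850551 173.4910039 ]]
```

Call:
{"api": "play_rows", "payload": {"commands": [[[0.2, 0.12, -0.05, 0, 0], [0.2, 0.24, -0.11, 0, 0], [0.2, 0.36, -0.17, 0, 0], [0.2, 0.48, -0.23, 0.05, 0], [0.2, 0.587, -0.277, 0.1, 0], [0.2, 0.587, -0.277, 0.2, 0], [0.2, 0.587, -0.277, 0.26, 0], [0.2, 0.587, -0.277, 0.26, 0], [0.2, 0.587, -0.277, 0.26, 0], [0.2, 0.587, -0.277, 0.26, 0]]]}}

```text
clock: 33.97
tcp_pos: [0.6169, -0.1502, 0.1511]
orientation: [3.136, -0.176, 0.001]
contact_force: [0.3, 0.2, 0.3]
grip_width: 0.0342
gripper_force: 0.0
```

```bash
python3 - <<'E'
from h import *
rk=np.load("rk.npy")
x,y,_=rw(rk,[0,-.125,0])[0];go(x,y,.055,rk[2]+np.pi/2)
E
```

```text
shift [ 0.005 -0.01   0.48 ] turn -0.001 alt 1.999 q7 -1.06 tcp [ 0.6169 -0.1502  0.1511] tilt [ 0.001  0.    -1.   ] closeyaw -1.683
```

Call:
{"api": "play_rows", "payload": {"commands": [[[0.2, 0.005, -0.01, 0, 0], [0.2, 0.005, -0.01, 0.1, 0], [0.2, 0.005, -0.01, 0.2, 0], [0.2, 0.005, -0.01, 0.3, 0], [0.2, 0.005, -0.01, 0.4, 0], [0.2, 0.005, -0.01, 0.47, 0], [0.2, 0.005, -0.01, 0.47, 0], [0.2, 0.005, -0.01, 0.47, 0]]]}}

```text
clock: 34.63
tcp_pos: [0.6183, -0.1477, 0.0566]
orientation: [-3.137, 0.175, 0.0]
contact_force: [0.1, -0.6, -0.4]
grip_width: 0.0338
gripper_force: 0.0
```

Call:
{"api": "play_rows", "payload": {"commands": [[[1, 0, 0, 0, 0], [1, 0, 0, 0, 0], [1, 0, 0, 0, 0], [1, 0, 0, 0, 0], [1, 0, 0, 0, 0], [1, 0, 0, 0, 0]]], "grip_force": 60}}

```text
clock: 35.13
tcp_pos: [0.6192, -0.1483, 0.058]
orientation: [3.136, -0.176, 0.004]
contact_force: [-0.9, -1.4, 7.0]
grip_width: 0.0149
gripper_force: 59.7
```

```bash
python3 - <<'E'
from h import *
rk=np.load("rk.npy")
t=get_obs()["tcp_pos"];print(inrack(t[:2],rk))
x,y,_=rw(rk,[0,-.031,0])[0];go(x,y,t[2],rk[2]+np.pi/2)
E
```

```text
[ 0.0009 -0.125   0.    ]
shift [-0.005 -0.47  -0.   ] turn -0.001 alt 1.999 q7 -0.99 tcp [ 0.6192 -0.1483  0.058 ] tilt [ 0.003  0.    -1.   ] closeyaw -1.683
```

Call:
{"api": "play_rows", "payload": {"commands": [[[1, 0, -0.06, 0, 0], [1, 0, -0.13, 0, 0], [1, 0, -0.2, 0, 0], [1, 0, -0.27, 0, 0], [1, 0, -0.33, 0, 0], [1, 0, -0.39, 0, 0], [1, 0, -0.43, 0, 0], [1, 0, -0.45, 0, 0], [1, 0, -0.465, 0, 0], [1, 0, -0.465, 0, 0], [1, 0, -0.465, 0, 0]]]}}

```text
clock: 36.05
tcp_pos: [0.6301, -0.0544, 0.058]
orientation: [-3.136, 0.174, -0.005]
contact_force: [-1.3, 0.3, 8.5]
grip_width: 0.0151
gripper_force: 62.0
```

```bash
python3 - <<'E'
from h import *
rk=np.load("rk.npy")
o=get_obs();t=o["tcp_pos"];print(inrack(t[:2],rk),o["contact_force"])
x,y,_=rw(rk,[0,-.031,0])[0];go(x,y,t[2],rk[2]+np.pi/2)
E
```

```text
[ 0.0013 -0.0304  0.    ] [-1.28137586  0.30891688  8.47141378]
shift [-0.007  0.003 -0.   ] turn -0.0 alt 2.0 q7 -1.13 tcp [ 0.6301 -0.0544  0.058 ] tilt [ 0.003 -0.001 -1.   ] closeyaw -1.682
```

Call:
{"api": "play_rows", "payload": {"commands": [[[0.2, 0, 0, 0, 0], [0.2, 0, 0, 0, 0], [0.2, 0, 0, 0, 0], [0.2, 0, 0, 0, 0], [0.2, 0, 0, -0.15, 0], [0.2, 0, 0, -0.3, 0], [0.2, 0, 0, -0.45, 0], [0.2, 0, 0, -0.6, 0], [0.2, 0, 0, -0.7, 0]]], "grip_force": 40}}

```text
clock: 36.8
tcp_pos: [0.6292, -0.0556, 0.199]
orientation: [-3.137, 0.176, -0.004]
contact_force: [0.5, -0.2, 0.2]
grip_width: 0.034
gripper_force: 0.0
```

```bash
python3 - <<'E'
from h import *
rk=np.load("rk.npy")
x,y,_=rw(rk,[-.069,.115,0])[0];go(x,y,.12,rk[2]+np.pi/2)
E
```

```text
shift [-0.35  -0.733  0.394] turn -0.001 alt 1.999 q7 -1.24 tcp [ 0.6292 -0.0556  0.199 ] tilt [ 0.002 -0.    -1.   ] closeyaw -1.683
```

Call:
{"api": "play_rows", "payload": {"commands": [[[0, -0.07, -0.14, 0, 0], [0, -0.14, -0.28, 0, 0], [0, -0.21, -0.42, 0, 0], [0, -0.28, -0.56, 0, 0], [0, -0.35, -0.733, 0.1, 0], [0, -0.35, -0.733, 0.2, 0], [0, -0.35, -0.733, 0.3, 0], [0, -0.35, -0.733, 0.39, 0], [0, -0.35, -0.733, 0.39, 0], [0, -0.35, -0.733, 0.39, 0], [0, -0.35, -0.733, 0.39, 0]]]}}

```text
clock: 37.72
tcp_pos: [0.5759, 0.0979, 0.1192]
orientation: [-3.137, 0.176, -0.002]
contact_force: [1.0, 0.3, -0.3]
grip_width: 0.0426
gripper_force: 0.0
```

```bash
python3 - <<'E'
from h import *
rk=np.load("rk.npy")
x,y,_=rw(rk,[-.069,.115,0])[0];go(x,y,.048,rk[2]+np.pi/2)
E
```

```text
shift [ 0.001 -0.     0.356] turn -0.001 alt 1.999 q7 -1.42 tcp [0.5759 0.0979 0.1192] tilt [ 0.001 -0.    -1.   ] closeyaw -1.683
```

Call:
{"api": "play_rows", "payload": {"commands": [[[0, 0, 0, 0.1, 0], [0, 0, 0, 0.2, 0], [0, 0, 0, 0.28, 0], [0, 0, 0, 0.33, 0], [0, 0, 0, 0.35, 0], [0, 0, 0, 0.35, 0], [0, 0, 0, 0.35, 0]]]}}

```text
clock: 38.3
tcp_pos: [0.5761, 0.0982, 0.0492]
orientation: [-3.136, 0.175, -0.002]
contact_force: [0.0, 0.0, 0.0]
grip_width: 0.0427
gripper_force: 0.0
```

Call:
{"api": "play_rows", "payload": {"commands": [[[1, 0, 0, 0, 0], [1, 0, 0, 0, 0], [1, 0, 0, 0, 0], [1, 0, 0, 0, 0], [1, 0, 0, 0, 0], [1, 0, 0, 0, 0]]], "grip_force": 50}}

```text
clock: 38.8
tcp_pos: [0.5761, 0.0983, 0.0495]
orientation: [-3.136, 0.175, -0.003]
contact_force: [-1.5, -0.7, 6.1]
grip_width: 0.0206
gripper_force: 48.7
```

```bash
python3 - <<'E'
from h import *
rk=np.load("rk.npy")
o=get_obs();t=o["tcp_pos"];print("tcp",inrack(t[:2],rk),np.round(t,4),o["contact_force"],o["grip_width"])
p=viewer.grab_frame("top");save(p,"lug.png",(220,135,360,215),5)
x,y,_=rw(rk,[-.069,-.017,0])[0];go(x,y,.12,rk[2]+np.pi/2)
E
```

```text
tcp [-0.0691  0.1154  0.    ] [0.5761 0.0983 0.0495] [-1.48610896 -0.74735668  6.10916412] 0.020647981069784226
shift [ 0.002  0.662 -0.353] turn -0.001 alt 1.999 q7 -1.35 tcp [0.5762 0.0983 0.0495] tilt [ 0.002 -0.001 -1.   ] closeyaw -1.682
```

View pics/lug.png

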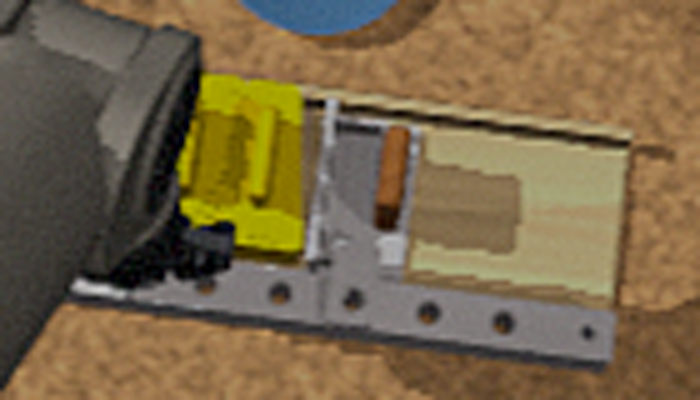

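The top view shows the lug over the third-from-left hole at crop (353,298), matching the rail hole for 3 keepers. The pin's knob is gripped at 20.6 mm.

Call:
{"api": "play_rows", "payload": {"commands": [[[1, 0, 0, -0.08, 0], [1, 0, 0, -0.16, 0], [1, 0, 0, -0.24, 0], [1, 0, 0, -0.32, 0], [1, 0, 0, -0.36, 0], [1, 0, 0.12, -0.36, 0], [1, 0, 0.25, -0.36, 0], [1, 0, 0.38, -0.36, 0], [1, 0, 0.5, -0.36, 0], [1, 0, 0.6, -0.36, 0], [1, 0, 0.661, -0.36, 0], [1, 0, 0.661, -0.36, 0]]]}}

```text
clock: 39.85
tcp_pos: [0.56, -0.0362, 0.1205]
orientation: [3.135, -0.182, 0.0]
contact_force: [0.1, -0.5, -1.4]
grip_width: 0.0204
gripper_force: 49.3
```

Call:
{"api": "play_rows", "payload": {"commands": [[[1, 0, 0, 0, 0], [1, 0, 0, 0, 0], [1, 0, 0, 0, 0], [1, 0, 0, 0, 0]]]}}

```text
clock: 40.18
tcp_pos: [0.5609, -0.0314, 0.1201]
orientation: [-3.136, 0.171, 0.0]
contact_force: [0.3, 0.2, -0.5]
grip_width: 0.0205
gripper_force: 49.3
```

```bash
python3 - <<'E'
from h import *
rk=np.load("rk.npy")
o=get_obs();t=o["tcp_pos"];print("tcp",inrack(t[:2],rk),o["contact_force"],o["grip_width"])
x,y,_=rw(rk,[-.069,-.017,0])[0];go(x,y,.09,rk[2]+np.pi/2)
p=viewer.grab_frame("scene");save(p,"pin.png",(230,140,350,250),5)
# expected tip / eyelet pixels in the crop
print((proj(p,np.r_[rw(rk,[-.069,-.017,.05]),[[t[0],t[1],t[2]-.0455]]])-[230,140]+.5)*5)
E
```

```text
tcp [-0.07   -0.0152  0.    ] [ 0.25259513  0.24521323 -0.53499095] 0.020459754682002153
shift [0.005 0.009 0.15 ] turn 0.001 alt -1.999 q7 -1.21 tcp [ 0.5609 -0.0314  0.1201] tilt [-0. -0. -1.] closeyaw -1.68
[[227.33496376 419.79753819]
 [231.16605221 381.38439667]]
```

View pics/pin.png

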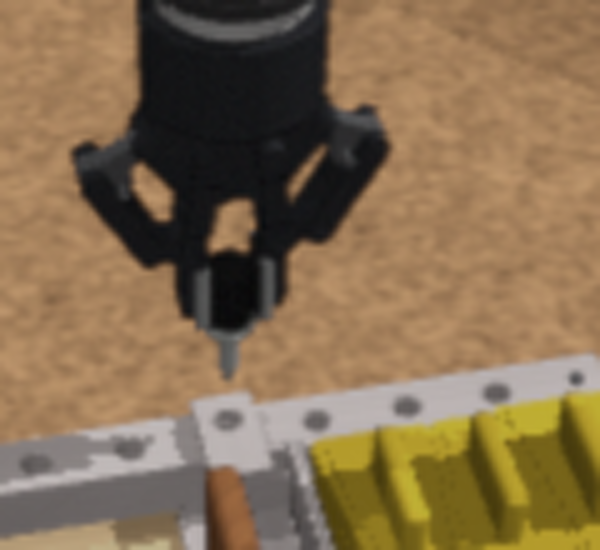

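The pin tip (229,378) is directly above the eyelet (229,420), so I'm lowering it in two stages.

Call:
{"api": "play_rows", "payload": {"commands": [[[1, 0.005, 0, 0.04, 0], [1, 0.005, 0, 0.08, 0], [1, 0.005, 0, 0.12, 0], [1, 0.005, 0, 0.15, 0], [1, 0.005, 0, 0.18, 0], [1, 0.005, 0, 0.18, 0], [1, 0.005, 0, 0.18, 0]]]}}

```text
clock: 40.82
tcp_pos: [0.5613, -0.0334, 0.0838]
orientation: [3.136, -0.175, -0.002]
contact_force: [0.2, -0.2, -0.1]
grip_width: 0.0208
gripper_force: 49.3
```

Call:
{"api": "play_rows", "payload": {"commands": [[[1, 0, 0, 0.03, 0], [1, 0, 0, 0.06, 0], [1, 0, 0, 0.09, 0], [1, 0, 0, 0.115, 0], [1, 0, 0, 0.125, 0], [1, 0, 0, 0.125, 0], [1, 0, 0, 0.125, 0]]]}}

```text
clock: 41.4
tcp_pos: [0.5613, -0.0331, 0.0594]
orientation: [-3.136, 0.175, 0.001]
contact_force: [-2.5, 1.5, 6.3]
grip_width: 0.0202
gripper_force: 50.4
```

Fully down: z is 0.0594 and the seating force has risen. I'll release, retreat straight up, move clear and inspect.

Call:
{"api": "play_rows", "payload": {"commands": [[[1, 0, 0, 0.008, 0], [0, 0, 0, 0, 0], [0, 0, 0, 0, 0], [0, 0, 0, 0, 0], [0, 0, 0, -0.1, 0], [0, 0, 0, -0.2, 0], [0, 0, 0, -0.35, 0], [0, 0, 0, -0.5, 0], [0, 0, 0, -0.7, 0], [0, -0.2, 0.2, -0.7, 0], [0, -0.4, 0.4, -0.7, 0], [0, -0.5, 0.6, -0.7, 0]]]}}

```text
clock: 42.4
tcp_pos: [0.4682, -0.1167, 0.1992]
orientation: [-3.136, 0.171, 0.0]
contact_force: [0.7, -0.3, 0.0]
grip_width: 0.0426
gripper_force: 0.0
```

Call:
{"api": "play_rows", "payload": {"commands": [[[0, 0, 0, 0, 0], [0, 0, 0, 0, 0], [0, 0, 0, 0, 0], [0, 0, 0, 0, 0]]]}}

```text
clock: 42.73
tcp_pos: [0.4706, -0.116, 0.1992]
orientation: [3.137, -0.172, 0.0]
contact_force: [-0.9, 0.4, -0.1]
grip_width: 0.0427
gripper_force: 0.0
```

```bash
python3 - <<'E'
from h import *
rk=np.load("rk.npy");ps=pics()
ims=[]
for p,b in ((ps[0],(215,185,375,305)),(ps[1],(215,125,355,230))):
    w=(b[2]-b[0],b[3]-b[1]);im=p["pixels"][b[1]:b[3],b[0]:b[2]].copy()
    im=cv2.resize(im,(533,400) if 0 else (390,300),interpolation=cv2.INTER_CUBIC);ims.append(im)
cv2.imwrite("pics/end.png",np.hstack(ims)[...,::-1])
for yy,a in((.133,0),(.089,np.pi),(.045,0)):
    pass
h=[cv2.cvtColor(p["pixels"],cv2.COLOR_RGB2HSV) for p in ps]
# knob top, expected vs dark blob
for p,q in zip(ps,h):
    e=proj(p,rw(rk,[-.069,-.017,.071]))[0];u,v=e.astype(int);m=(q[v-12:v+13,u-12:u+13,2]<50).astype(np.uint8)
    ys,xs=np.nonzero(m);print(np.round(e,1),np.round([xs.mean()+u-12,ys.mean()+v-12],1),m.sum())
o=get_obs();print(np.round(o["tcp_pos"],3),o["contact_force"],np.abs(o["qvel"]).max())
E
```

```text
[275.  217.3] [274.5 216.9] 107
[291.1 192.8] [290.8 195.2] 86
[ 0.47  -0.116  0.199] [ 0.35380515 -0.67442094 -0.1189259 ] 0.0045662515725063925
```

View pics/end.png

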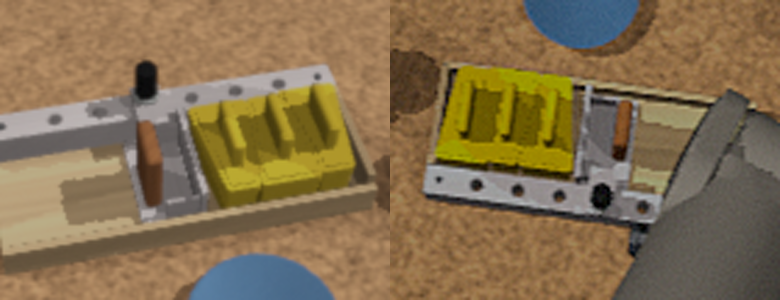

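The pictures show three keepers in an alternating close row. The divider stands against them, with the pin upright through its eyelet and its knob where predicted to within about 2 px.

```bash
python3 -c "
from bench import r
print(r.hand_in())"
```

```text
the job is handed in; nothing more can be done
None
```

The job is handed in with no verdict shown: the last pictures show the three keepers I found packed head to tail from the end wall, with the divider closed over the hole for three (there was already room, so I never slid it back) and the lock pin fully down; one keeper slipped in the grip on its first try and was set down and regrasped.

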